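# Fit the back riving knife from a crowded hook

## Robot

A 7-joint arm with a two-finger parallel gripper is mounted at the origin on a cart in front of the work surface, level with it; the furniture and walls round the work are solid. World frame = base frame: x ahead of the robot, y to its left, z up, the work surface at z = 0. Lengths are in m, angles in rad, forces in N, time in s.
With the tool pointing down it reaches from about 0.425 to 0.925 m from the base axis. Payload 6.8 kg.
Tool frame: the origin (TCP) lies midway between the tips of the shut fingers; the grasp point (between the pads) lies 19 mm behind it; z points along the fingers, y is the direction in which the jaws open and shut (so a half turn about z gives the same grasp; the last joint's range is limited). The gripper opens to 85 mm and grips with 20 to 120 N. Pads are 22 mm wide; open, the fingers measure 114 mm over their backs; the gripper's body (76 mm by 85 mm) begins 54 mm behind the grasp point. The pads swing forward as they close: fully open they stand 13 mm farther back than shut.
Start: joints at [1.178, 0.477, 0.022, 1.555, -0.011, 1.109, -0.083], TCP at [0.19, -0.648, 0.231] pointing down, gripper open.
Joint ranges: [-2.96, 2.96], [-0.34, 2.1], [-1.41, 1.46], [0.24, 2.44], [-1.37, 4.51], [0.17, 1.92], [-2.96, 2.96]. Speed limits (rad/s): [2.39, 2.39, 3.14, 3.14, 3.14, 3.14, 3.14].

## Interface

Orientations are given as a unit quaternion [w, x, y, z].
In Python, from station import * gives the robot as it stands. The module is installed in compiled form; this text tells all that it offers.
- The arm moves only by the tool jog_arm, never from a script. Its arguments are lists of equal length, an entry for each row: "dp": the shift along the tool's x, y, z in units of 25 mm (1.0 is 25 mm), a list of three; "angular": the turn, a rotation vector about the tool's x, y, z in units of 5 degrees (1.0 is 5 degrees), a list of three; "claw": the finger opening in mm, from 0 to 85.4. A call has exactly 5 rows; each row is the pose to reach, as a shift and turn from the pose commanded when the call began, along the tool's axes at that moment; what a row does not reach only later rows make up. A row lasts 1/10 s, in which the tool goes at most 50 mm and 8.59 degrees, less where a joint would pass 70% of its speed; a pose out of reach is approached as far as the arm can. A call with a gripper value outside its range is refused whole. The fingers move at their own pace and stop on an object; "grip_force" is the grip in N (left out, the last holds). Time passes only in rows, so rows that repeat a pose let the fingers close, or fill a call up. It gives the time, the measured TCP pose, the force and the opening at its end, in the units of the state.
- get_obs(): the state, without advancing time (a new reading comes with each control period).
- read_camera(name): name is "scene" or "top"; returns a dict with "pixels" (480x640x3 uint8, blue, green, red), "camera_matrix" (3x3 intrinsics, pixels), "rvec" (rotation vector, rad) and "tvec" (3), from world to camera coordinates, as OpenCV has them. Camera axes: x right, y down, z forward; pixel columns grow to the right and rows downward; lengths in m; the calibration is good to about 2 mm. A picture is of the moment at which its call begins. There is no depth.
- hand_in(): hands the job in, once; it reports no verdict.
The state is a dict: "t": time; "q": joint angles; "joint_vel": joint speeds; "joint_torque": joint torques, N m; "eef_pos": TCP position; "tool_rot": TCP orientation; "contact_force": force on the tool from outside, world axes, zero at the start; "torque": the same for the moment, N m; "gripper_width": opening from 0.0 (shut) to 1.0 (fully open).
Only numpy, scipy, OpenCV 4.12 (cv2) and the standard library are available. Lean on these libraries where they do the work, as an engineer would, in place of code of your own. Each camera call takes 0.05 s, during which the arm holds its last target.

## Task

The riving knife we need hangs at the back of the full hook, behind two others. Move the two front knives over to the empty hook of the same rack, then take the back knife and lower it into the knife holder so that its forked foot straddles the clamp stud, fully down and upright. Don't drop any of them or lay them on the table.

Things in the scene. Friction and masses are not known exactly. Their poses are not given: they have to be found in the camera images.
- knife_back: shortest riving knife, plain steel plate 150 x 50 x 5 mm, 0.24 kg, hung upright at the full hook's seat nearest the rack. Origin: centre of its round 28 mm hanging hole, mid-thickness. x = plate normal, y = across the width, z = up. Head ends 26 mm above the origin; its edges are straight and 50 mm apart from 11 mm above to 34 mm below the origin: pinch there across y, astride the hook rod
- knife_back_foot (a point): lower end of knife_back, in the middle of its width, 124 mm below the hole centre (between the two prongs of the foot). The foot's open slot is centred here: 16 mm wide, 40 mm deep upward, mouth flared to 28 mm. Between head and foot the blade curves up to 7 mm: concave on the knife's +y side, convex on -y
- knife_front_a: one of the two knives in front: same head, hole and kind of foot, 168 mm long (foot 142 mm below the origin), 0.28 kg, curved up to 9 mm; origin and axes as knife_back. It hangs at the middle or the front seat (varies), knife_front_b at the other
- knife_front_b: the other front knife, 186 mm long (foot 160 mm below the origin), 0.31 kg, curved up to 12 mm; origin and axes as knife_back
- hook_full: hook with the three knives, fixed on the rack's rail: level steel rod 8 mm thick, pointing along its -x, toward the robot. Origin: on the rod's axis at the rail's front face, 205 mm above the table; z up. Three seats (dips 10 mm long, 4 mm deep) at x = -50, -84, -118 mm. A hung knife has its hole centre at z = -10 mm. Nothing of the rack is more than 32 mm above this origin
- hook_full_tip (a point): centre of the full hook's black upturned tip, 136 mm before its origin and 8 mm above the rod's axis; its top is 12.5 mm above the axis. A knife passes the whole hook freely, on or off, while its hole centre is 0 to 8 mm above the rod's axis (10 to 18 mm above its hung height)
- hook_spare: the empty hook on the same rail, 150 to 200 mm left or right of the full one (which side varies); same shape, height, seats, origin and axes. Both hooks are parallel, and the line through their origins is square to the rods. The holder stands to the left of the rack
- hook_spare_tip (a point): centre of the empty hook's black upturned tip, as on the full hook
- holder: the saw's riving-knife holder, a cast grey block 96 x 110 x 74 mm fixed on the sliding table. Origin: centre of its underside, on the table; z up. Two upright cheeks, 80 mm wide along y, leave a pocket 8 mm wide along x about x = 0, its mouth 74 mm above the table widening to 20 mm. A fitted knife has its plate normal along the holder's x, either way round, and its hole centre 148 mm above the table
- holder_pocket (a point): middle of the pocket's floor, 24 mm above the table, where the middle of the knife's foot comes to lie. A clamp stud 12 mm thick crosses the pocket along x, straight above this point, its axis 22 mm above it
There are look-alikes about, which are no part of the job. There is more than one size of the holder; the one meant has the size given above.

How it is judged:
On the way:
1. both front knives hang on the spare hook while the back knife still hangs on its own hook (x of knife_front_a in the frame of hook_spare between -0.135 and -0.02 m and y of knife_front_a in the frame of hook_spare between -0.012 and 0.012 m and z of knife_front_a in the frame of hook_spare between -0.02 and -0.002 m and angle between each of knife_front_a, knife_front_b, knife_back's own z axis and vertical below 0.2 rad and x of knife_front_b in the frame of hook_spare between -0.135 and -0.02 m and y of knife_front_b in the frame of hook_spare between -0.012 and 0.012 m and z of knife_front_b in the frame of hook_spare between -0.02 and -0.002 m and x of knife_back in the frame of hook_full between -0.135 and -0.02 m and y of knife_back in the frame of hook_full between -0.012 and 0.012 m and z of knife_back in the frame of hook_full between -0.02 and -0.002 m), for 0.2 s.
At the end, for the whole second after the job is handed in: Both front knives hang on the spare hook by their holes, upright within 9 degrees; the back knife stands in the holder astride the stud, foot within 4 mm of the pocket floor and 5 mm of its middle, upright within 9 degrees; all at rest and released (x of knife_front_a in the frame of hook_spare between -0.135 and -0.02 m and y of knife_front_a in the frame of hook_spare between -0.012 and 0.012 m and z of knife_front_a in the frame of hook_spare between -0.02 and -0.002 m and angle between each of knife_front_a, knife_front_b's own z axis and vertical below 0.2 rad and x of knife_front_b in the frame of hook_spare between -0.135 and -0.02 m and y of knife_front_b in the frame of hook_spare between -0.012 and 0.012 m and z of knife_front_b in the frame of hook_spare between -0.02 and -0.002 m and linear speed of each of knife_front_a, knife_front_b, knife_back below 0.03 m/s and angle between each of knife_front_a, knife_front_b, knife_back's own z axis and vertical below 0.15 rad and x of knife_back_foot in the frame of holder_pocket between -0.005 and 0.005 m and y of knife_back_foot in the frame of holder_pocket between -0.005 and 0.005 m and z of knife_back_foot in the frame of holder_pocket between -0.004 and 0.004 m); the robot touches nothing.
It fails at once if a knife falls or is laid down on the table (height (world z) of any of knife_front_a, knife_front_b, knife_back below 0.09 m).
It also fails if it takes over 59 s, if anything falls off the work surface, if the arm or the gripper's body presses on something with over 40 N, if the wrist force passes 120 N, or if a joint passes its speed limit or range.

## Working session

There is one attempt and no reset: what is moved stays moved. The work goes in short steps, Python scripts to look and compute and a tool call to move; the robot and the scene stay as the last step left them, time stands still between calls to the robot, and variables do not carry over. Pictures are saved under pics/ and viewed, and the job is handed in when it is done.

Besides the shell and the picture viewer there is one more tool, called after "Request:" as name(argument=value, ...) on one line, values as JSON. jog_arm: Moves the arm, as the interface text tells. Its arguments: {"type":"object","properties":{"dp":{"type":"array","items":{"type":"array","items":{"type":"number"}}},"angular":{"type":"array","items":{"type":"array","items":{"type":"number"}}},"claw":{"type":"array","items":{"type":"number"}},"grip_force":{"type":"number"}},"required":["dp","angular","claw"]}

```bash
mkdir -p pics; python3 - <<'E'
from station import *
import cv2,pickle
o=get_obs();print(o)
d={}
for n in ("scene","top"):
    c=read_camera(n);d[n]=c;cv2.imwrite(f"pics/{n}0.png",c["pixels"]);print(n,c["camera_matrix"],c["rvec"],c["tvec"])
pickle.dump(d,open("c0.pkl","wb"))
E
```

```text
{'t': 0.0, 'q': array([ 1.17789138,  0.47781187,  0.02236165,  1.55645641, -0.01149694,
        1.10927876, -0.08309486]), 'joint_vel': array([ 0.00091036,  0.00104355,  0.00082024,  0.00124593,  0.00112119,
        0.00035565, -0.00113451]), 'joint_torque': array([-8.97264945e-04, -5.96456265e+01,  1.60772033e+00, -2.81201577e+01,
        1.25164585e-02,  9.48095578e-03, -4.98522738e-06]), 'eef_pos': array([ 0.18946143, -0.64725194,  0.23031615]), 'tool_rot': array([-8.90123991e-04,  9.89876868e-01,  1.41925872e-01, -2.02838787e-04]), 'contact_force': array([-0.61940786,  0.16024396, -0.03544721]), 'torque': array([ 0.00548272, -0.00644254, -0.04729872]), 'gripper_width': 0.9999064135431761}
scene [[572.51482776   0.         314.40200246]
 [  0.         572.51482776 237.83231247]
 [  0.           0.           1.        ]] [ 1.36749195 -2.20803261  0.89508874] [0.32751929 0.36707862 1.52989621]
top [[503.8354045    0.         318.64985114]
 [  0.         503.8354045  242.98987278]
 [  0.           0.           1.        ]] [ 2.16141684 -2.15674472  0.12999724] [0.12856513 0.49891023 1.36095315]
```

View pics/scene0.png

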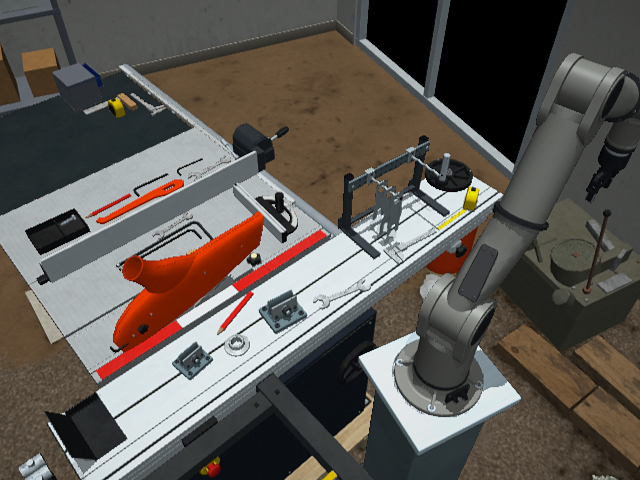

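View pics/top0.png

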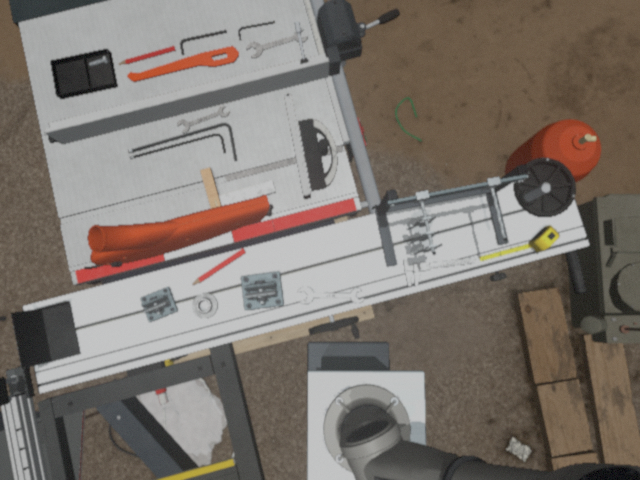

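```bash
python3 - <<'E'
import cv2
s=cv2.imread("pics/scene0.png");t=cv2.imread("pics/top0.png")
def c(im,x,y,w,h,k,n): cv2.imwrite("pics/"+n,cv2.resize(im[y:y+h,x:x+w],None,fx=k,fy=k,interpolation=cv2.INTER_CUBIC))
c(s,330,125,160,120,5,"s_rack.png")
c(t,370,150,200,130,4,"t_rack.png")
c(s,160,270,160,120,5,"s_hold.png")
c(t,130,250,160,90,5,"t_hold.png")
E
```

```text
(no output)
```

View pics/s_rack.png

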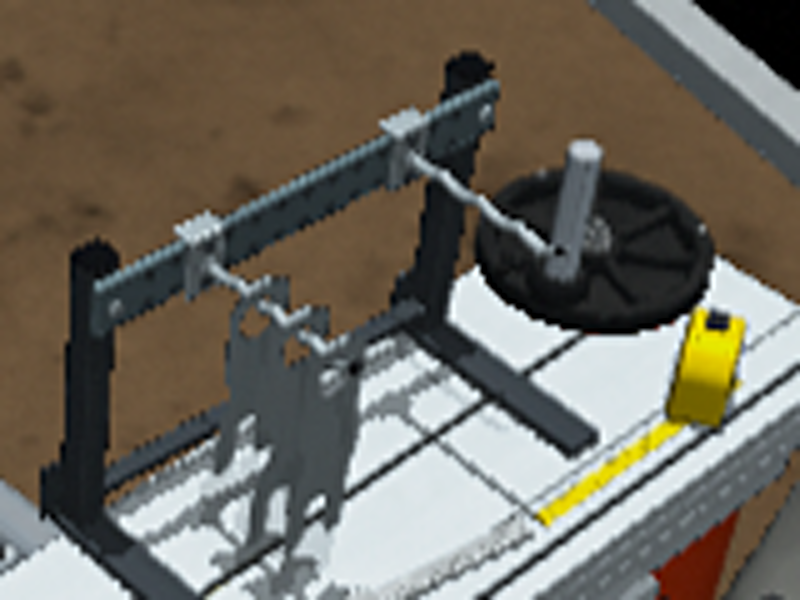

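View pics/t_rack.png

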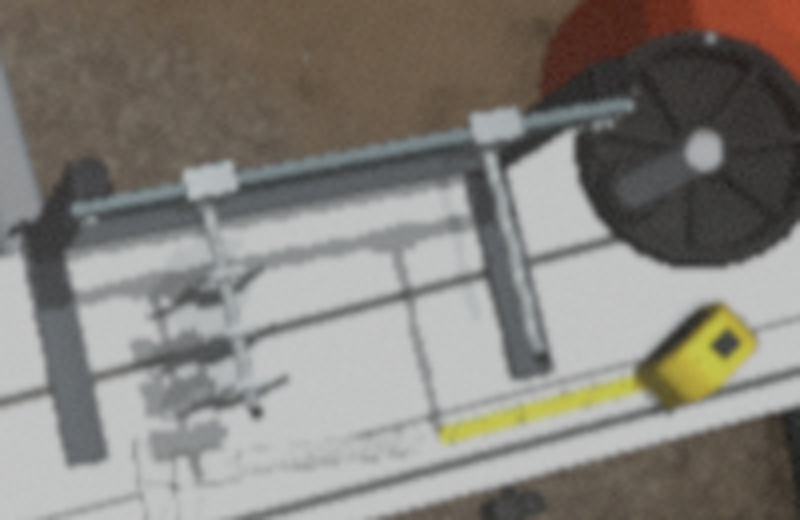

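View pics/s_hold.png

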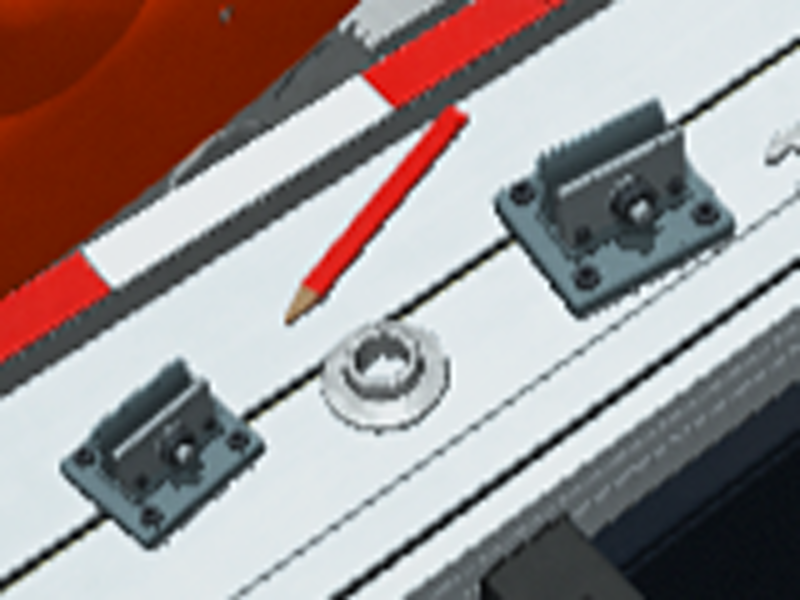

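View pics/t_hold.png

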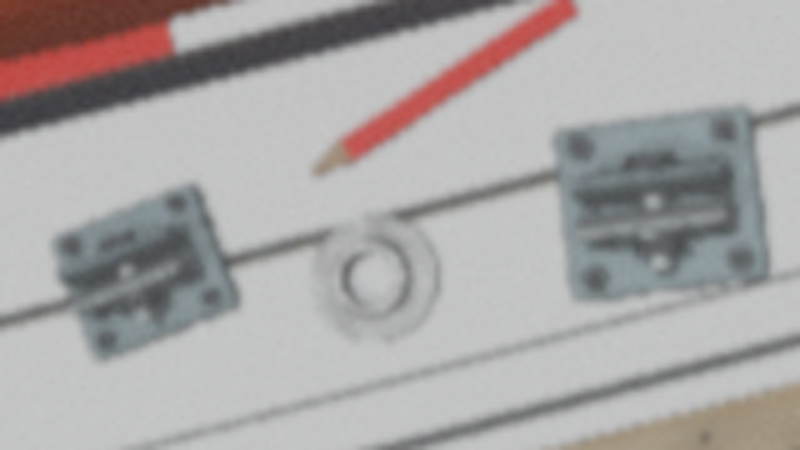

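```bash
cat > h.py <<'E'
import numpy as np,cv2,pickle
def load(f="c0.pkl"): return pickle.load(open(f,"rb"))
D=load()
def proj(n,P):
    c=D[n];return cv2.projectPoints(np.float64(P).reshape(-1,1,3),c["rvec"],c["tvec"],c["camera_matrix"],None)[0].reshape(-1,2)
def PM(n):
    c=D[n];return c["camera_matrix"]@np.hstack([cv2.Rodrigues(c["rvec"])[0],np.reshape(c["tvec"],(3,1))])
def tri(ps,pt):
    X=cv2.triangulatePoints(PM("scene"),PM("top"),np.float64(ps).reshape(2,1),np.float64(pt).reshape(2,1))[:,0];X=X[:3]/X[3]
    return X,proj("scene",X)[0]-ps,proj("top",X)[0]-pt
def onz(n,p,z):
    c=D[n];R=cv2.Rodrigues(c["rvec"])[0];t=np.ravel(c["tvec"]);C=-R.T@t
    d=R.T@np.linalg.inv(c["camera_matrix"])@[p[0],p[1],1];return C+d*(z-C[2])/d[2]
def cr(p,x,y,k): return np.array([(p[0]+.5)/k-.5+x,(p[1]+.5)/k-.5+y])
E
python3 - <<'E'
from h import *
np.set_printoptions(precision=4,suppress=True)
S=lambda p:cr(p,330,125,5);T=lambda p:cr(p,370,150,4)
for a,b in (((355,368),(256,411)),((558,252),(543,358))):
    print(*tri(S(a),T(b)), onz("top",T(b),.213),onz("scene",S(a),.213))
# rod at origin z=.205
for b in ((210,203),(492,148)): print(onz("top",T(b),.205))
for a in ((207,265),(412,152)): print(onz("scene",S(a),.205))
# holder bases corners z?
H=lambda p:cr(p,130,250,5)
for q in (((557,132),(748,108),(767,278),(577,300)),((55,243),(197,187),(238,302),(102,358))):
    P=np.array([onz("top",H(p),.01)for p in q]);print(P[:,:2],np.linalg.norm(np.diff(P,axis=0,append=P[:1]),axis=1),P.mean(0))
E
```

```text
[ 0.4545 -0.1467  0.2095] [-0.2007  0.0089] [0.2772 0.1592] [ 0.4545 -0.1453  0.213 ] [ 0.4511 -0.1448  0.213 ]
[ 0.4874 -0.3179  0.2115] [ 0.2266 -0.0268] [-0.325  -0.1834] [ 0.4868 -0.3181  0.213 ] [ 0.4862 -0.3159  0.213 ]
[ 0.5826 -0.1223  0.205 ]
[ 0.6171 -0.2954  0.205 ]
[ 0.5801 -0.1195  0.205 ]
[ 0.6192 -0.2967  0.205 ]
[[0.4082 0.3453]
 [0.4218 0.2392]
 [0.3279 0.2277]
 [0.3156 0.3323]] [0.1069 0.0946 0.1054 0.0935] [0.3684 0.2861 0.01  ]
[[0.3463 0.6216]
 [0.3773 0.5442]
 [0.3141 0.5192]
 [0.2834 0.5929]] [0.0833 0.0679 0.0798 0.069 ] [0.3303 0.5695 0.01  ]
```

```bash
cat >> h.py <<'E'
YAW=0.187
U=np.array([np.cos(YAW),np.sin(YAW),0]);V=np.array([-np.sin(YAW),np.cos(YAW),0])
def knife(o,psi,L=.0):
    u=np.array([np.cos(psi),np.sin(psi),0]);v=np.array([-u[1],u[0],0]);z=np.array([0,0,1.])
    pts=[(-25,-34),(-25,11),(-14,26),(14,26),(25,11),(25,-34)]
    if L: pts=[(-14,-L)]+pts+[(14,-L)]
    return np.array([o+v*a/1e3+z*b/1e3 for a,b in pts]),np.array([o+.014*(v*np.cos(t)+z*np.sin(t)) for t in np.linspace(0,6.28,30)])
def overlay(n,x,y,w,h,k,fn,knives,pts=()):
    im=cv2.resize(D[n]["pixels"][y:y+h,x:x+w],None,fx=k,fy=k,interpolation=cv2.INTER_CUBIC)
    f=lambda P:np.int32(np.round((proj(n,P)-[x,y]+.5)*k*8))
    cols=[(0,0,255),(0,200,0),(255,0,0)]
    for i,(P,H) in enumerate(knives):
        for q in (P,H): cv2.polylines(im,[f(q)],False,cols[i%3],1,cv2.LINE_AA,3)
    for p in pts: cv2.circle(im,tuple(int(a) for a in f(p)[0]),16,(255,0,255),-1,cv2.LINE_AA,3)
    cv2.imwrite("pics/"+fn,im)
E
python3 - <<'E'
from h import *
np.set_printoptions(precision=4,suppress=True)
S=lambda p:cr(p,330,125,5);T=lambda p:cr(p,370,150,4)
print("post",*tri(S((585,148)),T((703,150))))
for n in D:
    R=cv2.Rodrigues(D[n]["rvec"])[0];print(n,-R.T@np.ravel(D[n]["tvec"]))
F=np.array([.4545,-.1455,.205])+.136*U; Sp=np.array([.4868,-.3181,.205])+.136*U
print(F,Sp,(F-Sp)@U,(F-Sp)@V)
ks=[knife(F+U*x+[0,0,-.010],YAW+.15,l) for x,l in((-.05,.124),(-.084,.16),(-.118,.142))]
pts=[F+U*-.136+[0,0,.008],Sp+U*-.136+[0,0,.008],F,Sp]
overlay("top",395,180,100,75,8,"ot1.png",ks,pts)
overlay("scene",350,150,100,90,7,"os1.png",ks,pts)
cv2.imwrite("pics/tz.png",cv2.resize(D["top"]["pixels"][190:265,395:495],None,fx=8,fy=8,interpolation=cv2.INTER_CUBIC))
cv2.imwrite("pics/sz.png",cv2.resize(D["scene"]["pixels"][165:250,355:425],None,fx=7,fy=7,interpolation=cv2.INTER_CUBIC))
E
```

```text
post [ 0.629  -0.451   0.1486] [-0.2278  0.029 ] [0.3363 0.1901]
scene [-0.567   0.6537  1.3542]
top [0.3313 0.1291 1.4111]
[ 0.5881 -0.1202  0.205 ] [ 0.6204 -0.2928  0.205 ] 0.0003515230965770175 0.17559591803772828
```

View pics/ot1.png

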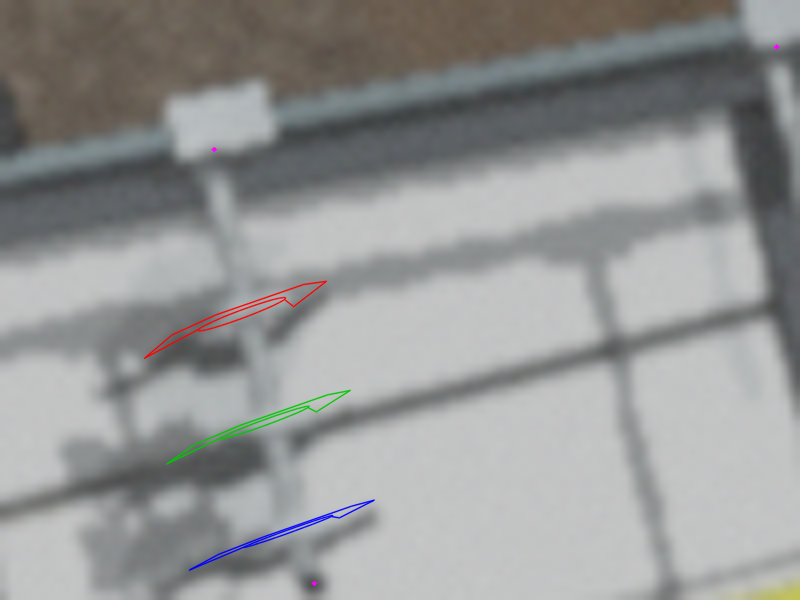

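View pics/os1.png

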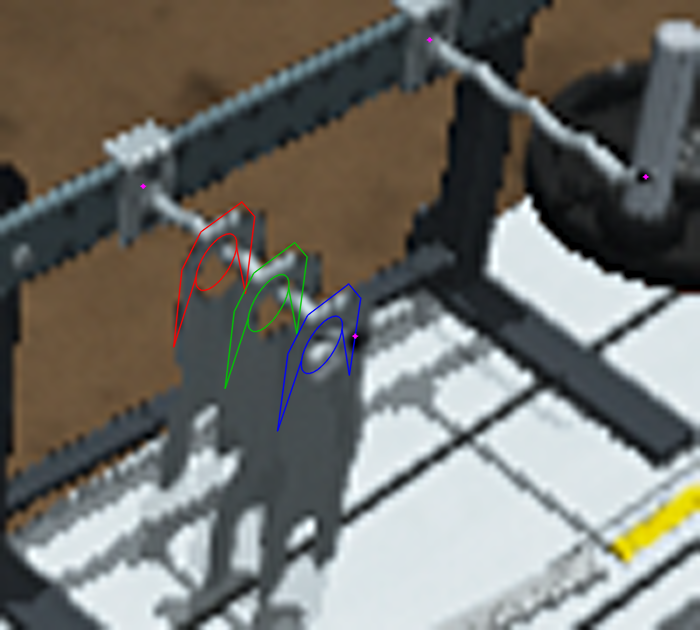

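View pics/tz.png

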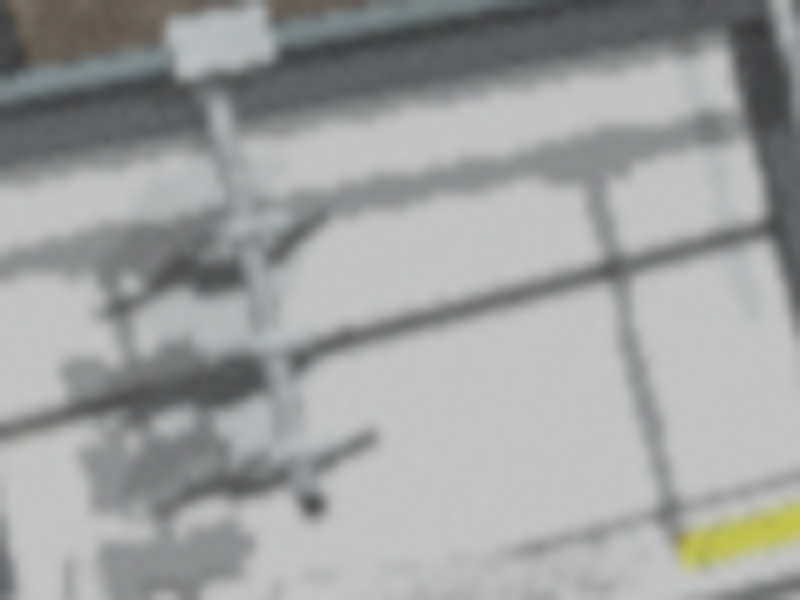

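View pics/sz.png

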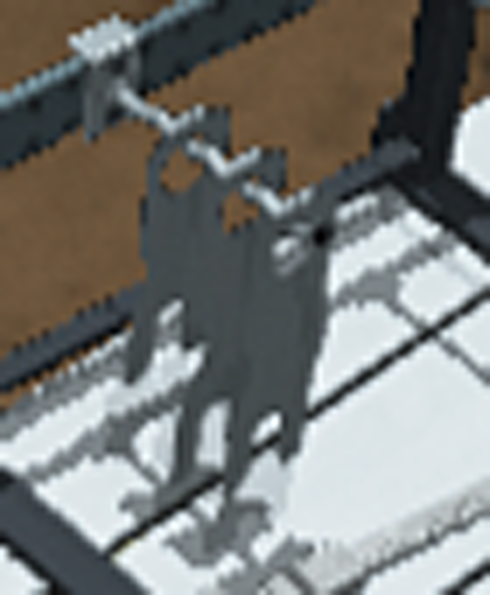

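```bash
python3 - <<'E'
from h import *
F=np.array([.4535,-.1455,.205])+.136*U
for i,dy in enumerate((0,.1,.2)):
    ks=[knife(F+U*x+[0,0,-.010],YAW+dy,l) for x,l in((-.05,124),(-.084,142),(-.118,160))]
    overlay("top",400,200,50,65,12,f"a{i}.png",ks)
    overlay("scene",365,160,50,90,9,f"b{i}.png",ks)
a=[cv2.imread(f"pics/a{i}.png")[::1,::1] for i in range(3)];b=[cv2.imread(f"pics/b{i}.png") for i in range(3)]
cv2.imwrite("pics/aa.png",cv2.resize(np.hstack(a),None,fx=.44,fy=.44,interpolation=cv2.INTER_AREA))
cv2.imwrite("pics/aa.png",np.hstack([x[:600,:400] for x in a[:2]]))
cv2.imwrite("pics/bb.png",cv2.resize(np.hstack(b),None,fx=.59,fy=.59,interpolation=cv2.INTER_AREA))
E
```

```text
(no output)
```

View pics/a0.png

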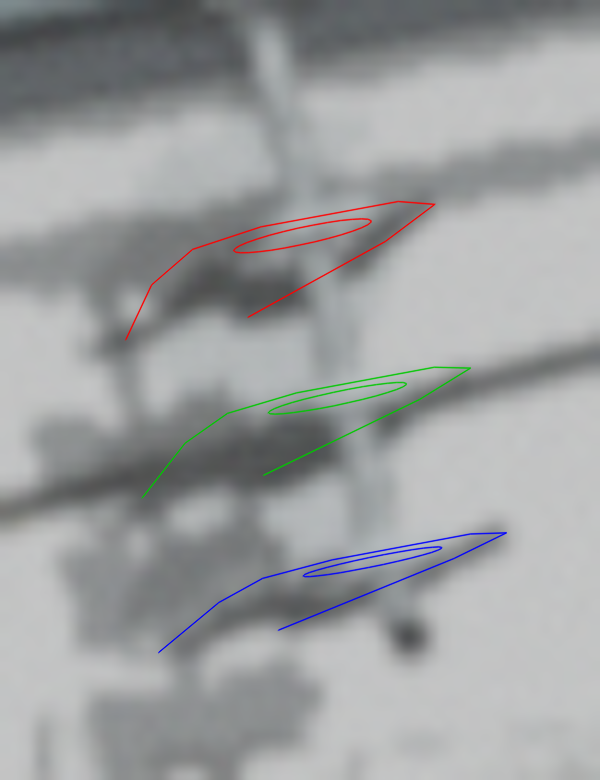

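View pics/a2.png

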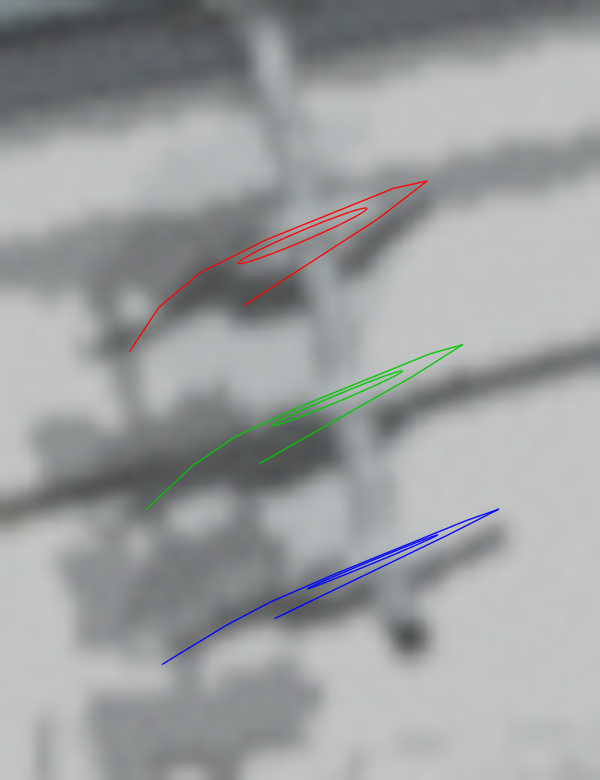

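View pics/bb.png

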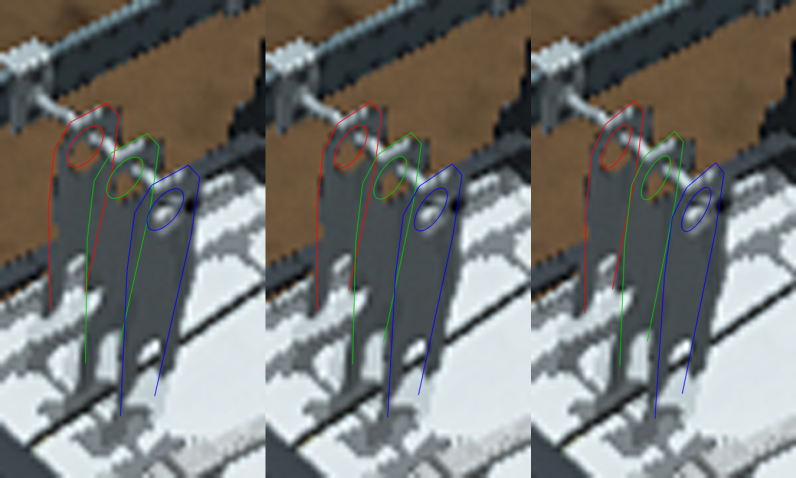

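```bash
cat > g.py <<'E'
import sys
from station import *
from h import *
from scipy.spatial.transform import Rotation as R
np.set_printoptions(precision=3,suppress=True)
def rel(p,yaw,start=None):
    o=get_obs()
    q=o["tool_rot"];r0=R.from_quat([q[1],q[2],q[3],q[0]]) 
    x0=o["eef_pos"]
    r1=R.from_matrix(np.array([[np.cos(yaw),np.sin(yaw),0],[np.sin(yaw),-np.cos(yaw),0],[0,0,-1]]))
    print("t",round(o["t"],2),"pos",x0,"F",o["contact_force"],"w",o["gripper_width"])
    print("dp",r0.inv().apply(np.array(p)-x0)/.025,"ang",np.degrees((r0.inv()*r1).as_rotvec())/5)
TIPF=np.array([.4540,-.1455,0]);TIPS=np.array([.4866,-.3178,0])
def hook(tip,x,z): # x hook frame, z= TCP
    p=tip+U*(.136+x);p[2]=z;return p
E
python3 - <<'E'
from g import *
rel(hook(TIPF,-.118,.262),YAW)
E
```

```text
t 0.1 pos [ 0.189 -0.647  0.23 ] F [-0.05  -0.054 -0.279] w 1.0008005389605201
dp [ 16.511 -16.221  -1.239] ang [-0.019  0.003  1.122]
```

Request:
jog_arm(dp=[[1.2,-1.2,-0.6],[2.5,-2.5,-1.2],[3.8,-3.8,-1.24],[5.1,-5.1,-1.24],[6.4,-6.4,-1.24]], angular=[[0,0,0.3],[0,0,0.6],[0,0,0.9],[0,0,1.12],[0,0,1.12]], claw=[85,85,85,85,85], grip_force=60)

```text
t: 0.6
eef_pos: [0.2988, -0.4474, 0.2622]
tool_rot: [-0.0, 0.996, 0.093, -0.0]
contact_force: [0.5, -0.5, -0.4]
gripper_width: 0.994
```

```bash
python3 -c "
from g import *
rel(hook(TIPF,-.118,.262),YAW)"
```

```text
t 0.6 pos [ 0.299 -0.447  0.262] F [ 0.51  -0.496 -0.358] w 0.9936271198175218
dp [  9.06  -10.716   0.007] ang [-0.002  0.001 -0.006]
```

Request:
jog_arm(dp=[[1.15,-1.4,0],[2.3,-2.75,0],[3.5,-4.1,0],[4.6,-5.5,0],[5.8,-6.8,0]], angular=[[0,0,0],[0,0,0],[0,0,0],[0,0,0],[0,0,0]], claw=[85,85,85,85,85])

```text
t: 1.1
eef_pos: [0.4092, -0.2534, 0.2622]
tool_rot: [-0.0, 0.996, 0.093, -0.0]
contact_force: [1.0, 0.0, -0.4]
gripper_width: 0.994
```

Request:
jog_arm(dp=[[1.2,-1.4,0],[2.2,-2.7,0],[3.0,-3.6,0],[3.26,-3.92,0],[3.26,-3.92,0]], angular=[[0,0,0],[0,0,0],[0,0,0],[0,0,0],[0,0,0]], claw=[85,85,85,85,85])

```text
t: 1.6
eef_pos: [0.4712, -0.1427, 0.2621]
tool_rot: [-0.0, 0.995, 0.095, -0.0]
contact_force: [-0.9, -0.1, -0.4]
gripper_width: 0.999
```

```bash
python3 - <<'E'
from g import *
import pickle
rel(hook(TIPF,-.118,.168),YAW)
d={n:read_camera(n) for n in("scene","top")};pickle.dump(d,open("c1.pkl","wb"))
cv2.imwrite("pics/s1.png",cv2.resize(d["scene"]["pixels"][120:250,340:460],None,fx=4.5,fy=4.5,interpolation=cv2.INTER_CUBIC))
cv2.imwrite("pics/t1.png",cv2.resize(d["top"]["pixels"][170:290,380:480],None,fx=5,fy=5,interpolation=cv2.INTER_CUBIC))
E
```

```text
t 1.6 pos [ 0.471 -0.143  0.262] F [-0.946 -0.077 -0.421] w 0.9991290964472739
dp [ 0.023 -0.018  3.762] ang [-0.004  0.005  0.033]
```

View pics/s1.png

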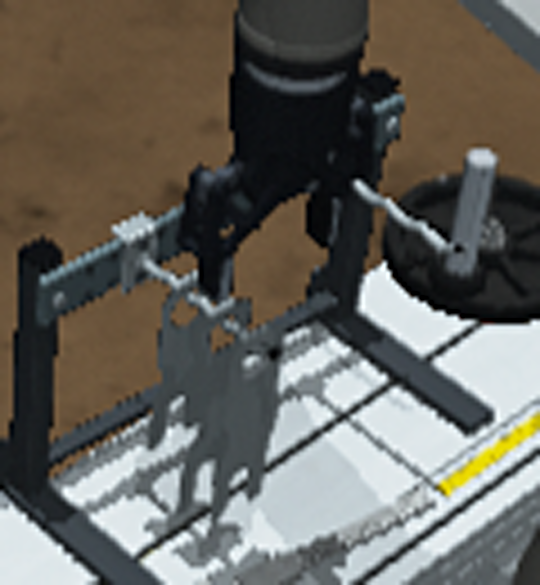

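View pics/t1.png

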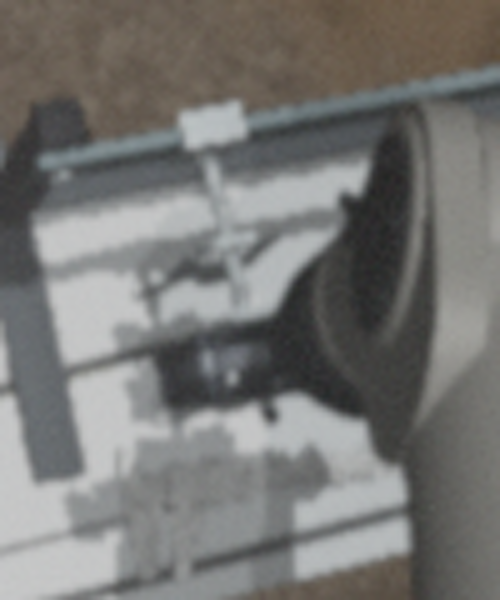

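Request:
jog_arm(dp=[[0,0,1.2],[0,0,2.4],[0,0,3.4],[0,0,3.76],[0,0,3.76]], angular=[[0,0,0],[0,0,0],[0,0,0],[0,0,0],[0,0,0]], claw=[85,85,85,85,85])

```text
t: 2.2
eef_pos: [0.4697, -0.1451, 0.1674]
tool_rot: [-0.0, 0.996, 0.092, -0.001]
contact_force: [-1.1, 0.6, 0.1]
gripper_width: 0.995
```

Request:
jog_arm(dp=[[0,0,0],[0,0,0],[0,0,0],[0,0,0],[0,0,0]], angular=[[0,0,0],[0,0,0],[0,0,0],[0,0,0],[0,0,0]], claw=[40,40,40,40,40], grip_force=60)

```text
t: 2.7
eef_pos: [0.4723, -0.1444, 0.1699]
tool_rot: [0.001, 0.996, 0.093, 0.002]
contact_force: [-1.0, -0.8, 6.6]
gripper_width: 0.575
```

```bash
cat > look.py <<'E'
import sys
from g import *
import pickle
k=sys.argv[1]
d={n:read_camera(n) for n in("scene","top")};pickle.dump(d,open(f"c{k}.pkl","wb"))
b=dict(rack=((350,120,150,130),(390,170,140,110)),hold=((220,240,120,110),(210,230,120,100)))[sys.argv[2]]
ims=[cv2.resize(d[n]["pixels"][y:y+h,x:x+w],(int(w*4.6*110/h),506),interpolation=cv2.INTER_CUBIC) for n,(x,y,w,h) in zip(("scene","top"),b)]
im=np.hstack(ims);f=min(1,799/im.shape[1]);cv2.imwrite(f"pics/L{k}.png",cv2.resize(im,None,fx=f,fy=f,interpolation=cv2.INTER_AREA))
o=get_obs();print(o["t"],o["eef_pos"],o["contact_force"],o["gripper_width"]*85.4)
E
python3 look.py 2 rack
```

```text
2.8 [ 0.472 -0.144  0.17 ] [-0.681 -1.515  6.242] 48.94282803736465
```

View pics/L2.png

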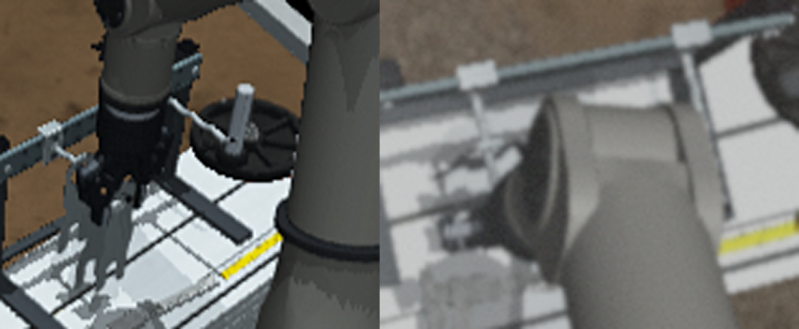

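Request:
jog_arm(dp=[[0,0,-0.2],[0,0,-0.4],[0,0,-0.58],[0,0,-0.58],[-0.1,0,-0.58]], angular=[[0,0,0],[0,0,0],[0,0,0],[0,0,0],[0,0,0]], claw=[40,40,40,40,40])

```text
t: 3.3
eef_pos: [0.4687, -0.1442, 0.1829]
tool_rot: [-0.0, 0.996, 0.094, 0.0]
contact_force: [-0.4, -0.1, -3.1]
gripper_width: 0.572
```

```bash
python3 look.py 3 rack
```

```text
3.4 [ 0.468 -0.144  0.183] [-0.839  0.258 -3.056] 48.665624224067145
```

View pics/L3.png

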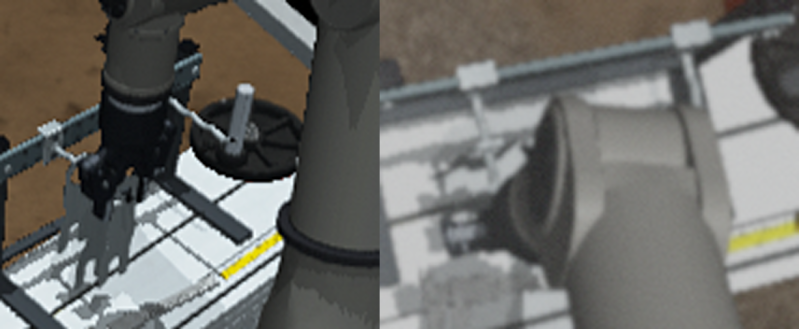

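Request:
jog_arm(dp=[[-0.3,0,0],[-0.7,0,0],[-1.1,0,0],[-1.5,0,0],[-1.8,0,0]], angular=[[0,0,0],[0,0,0],[0,0,0],[0,0,0],[0,0,0]], claw=[40,40,40,40,40])

```text
t: 3.9
eef_pos: [0.4229, -0.153, 0.1828]
tool_rot: [0.0, 0.996, 0.093, -0.0]
contact_force: [0.3, 0.0, -2.2]
gripper_width: 0.569
```

Request:
jog_arm(dp=[[0,0.4,0],[0,1.0,0],[0,1.8,0],[0,2.7,0],[0,3.6,0]], angular=[[0,0,0],[0,0,0],[0,0,0],[0,0,0],[0,0,0]], claw=[40,40,40,40,40])

```text
t: 4.4
eef_pos: [0.4418, -0.2435, 0.1829]
tool_rot: [0.0, 0.996, 0.093, 0.0]
contact_force: [0.3, -0.7, -3.1]
gripper_width: 0.568
```

Request:
jog_arm(dp=[[0,0.9,0],[0,1.8,0],[0,2.6,0],[0,3.2,0],[0,3.42,0]], angular=[[0,0,0],[0,0,0],[0,0,0],[0,0,0],[0,0,0]], claw=[40,40,40,40,40])

```text
t: 4.9
eef_pos: [0.457, -0.3278, 0.1826]
tool_rot: [0.0, 0.996, 0.092, 0.0]
contact_force: [-0.6, 0.1, -2.5]
gripper_width: 0.575
```

```bash
python3 look.py 4 rack; python3 -c "
from g import *
rel(hook(TIPS,-.05,.1825),YAW)"
```

```text
5.0 [ 0.457 -0.326  0.183] [-0.115  0.607 -1.907] 48.826939645364185
t 5.0 pos [ 0.457 -0.326  0.183] F [-0.115  0.607 -1.907] w 0.5717440239504002
dp [ 4.666 -0.107  0.001] ang [-0.002  0.001 -0.014]
```

View pics/L4.png

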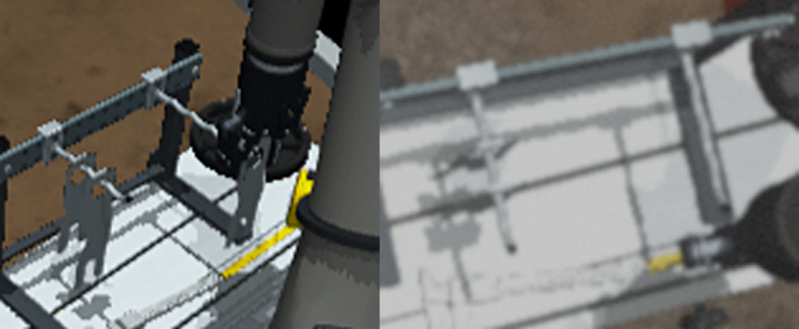

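Request:
jog_arm(dp=[[0.3,-0.1,-0.04],[0.7,-0.1,-0.04],[1.1,-0.1,-0.04],[1.5,-0.1,-0.04],[1.9,-0.1,-0.04]], angular=[[0,0,0],[0,0,0],[0,0,0],[0,0,0],[0,0,0]], claw=[40,40,40,40,40])

```text
t: 5.5
eef_pos: [0.5044, -0.3132, 0.1839]
tool_rot: [-0.0, 0.996, 0.094, 0.0]
contact_force: [0.2, 0.3, -1.9]
gripper_width: 0.572
```

```bash
python3 look.py 5 rack; python3 -c "
from g import *
rel(hook(TIPS,-.05,.1835),YAW)"
```

```text
5.6 [ 0.505 -0.313  0.184] [ 0.524 -0.536 -2.084] 48.85190114906966
t 5.6 pos [ 0.505 -0.313  0.184] F [ 0.524 -0.536 -2.084] w 0.5720363132209562
dp [2.671 0.066 0.017] ang [-0.002 -0.015  0.026]
```

View pics/L5.png

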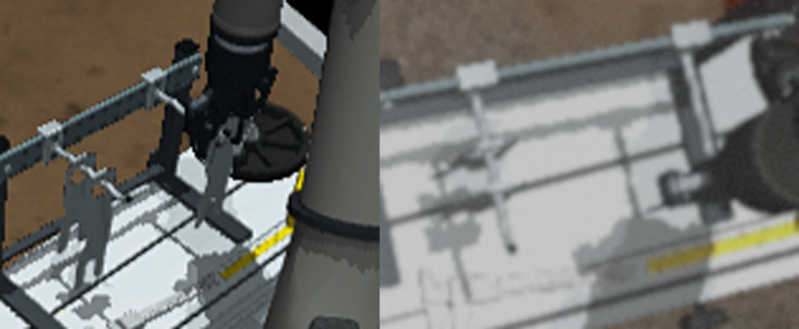

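Request:
jog_arm(dp=[[0.5,0.05,0],[1.1,0.05,0],[1.7,0.05,0],[2.3,0.05,0],[2.67,0.05,0]], angular=[[0,0,0],[0,0,0],[0,0,0],[0,0,0],[0,0,0]], claw=[40,40,40,40,40])

```text
t: 6.1
eef_pos: [0.5711, -0.3016, 0.1838]
tool_rot: [-0.0, 0.996, 0.094, 0.0]
contact_force: [-0.6, 0.1, -2.6]
gripper_width: 0.571
```

Request:
jog_arm(dp=[[0,0,0.0],[0,0,0.2],[0,0,0.4],[0,0,0.54],[0,0,0.54]], angular=[[0,0,0],[0,0,0],[0,0,0],[0,0,0],[0,0,0]], claw=[40,40,40,40,40])

```text
t: 6.6
eef_pos: [0.5684, -0.3032, 0.1704]
tool_rot: [0.0, 0.996, 0.093, -0.0]
contact_force: [-0.6, 0.2, 0.7]
gripper_width: 0.576
```

```bash
python3 look.py 6 rack; python3 -c "
from g import *
rel(hook(TIPS,-.05,.17),YAW)"
```

```text
6.7 [ 0.569 -0.303  0.171] [-1.17  -0.236 -0.119] 48.61631912924184
t 6.7 pos [ 0.569 -0.303  0.171] F [-1.17  -0.236 -0.119] w 0.5692777415602088
dp [ 0.105 -0.033  0.02 ] ang [ 0.005 -0.001 -0.006]
```

View pics/L6.png

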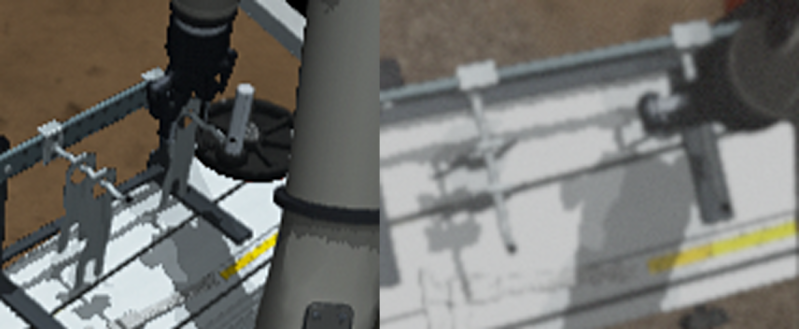

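Request:
jog_arm(dp=[[0.04,0,0.06],[0.04,0,0.06],[0.04,0,0.06],[0.04,0,0.06],[0.04,0,0.06]], angular=[[0,0,0],[0,0,0],[0,0,0],[0,0,0],[0,0,0]], claw=[40,55,70,85,85])

```text
t: 7.2
eef_pos: [0.57, -0.3024, 0.1687]
tool_rot: [-0.0, 0.996, 0.093, 0.0]
contact_force: [-0.2, 0.5, -0.2]
gripper_width: 0.99
```

Request:
jog_arm(dp=[[0,0,0],[0,0,-0.4],[0,0,-1.4],[0,0,-2.5],[0,0,-3.6]], angular=[[0,0,0],[0,0,0],[0,0,0],[0,0,0],[0,0,0]], claw=[85,85,85,85,85])

```text
t: 7.7
eef_pos: [0.57, -0.3024, 0.2605]
tool_rot: [0.0, 0.996, 0.093, 0.0]
contact_force: [-0.5, 0.4, 0.2]
gripper_width: 0.995
```

```bash
python3 look.py 7 rack; python3 -c "
from g import *
rel(hook(TIPF,-.084,.262),YAW)"
```

```text
7.8 [ 0.572 -0.303  0.264] [ 0.373 -0.097  0.665] 85.02837090669136
t 7.8 pos [ 0.572 -0.303  0.264] F [ 0.373 -0.097  0.665] w 0.9956483712727325
dp [-1.398 -7.086  0.048] ang [ 0.055 -0.08  -0.002]
```

View pics/L7.png

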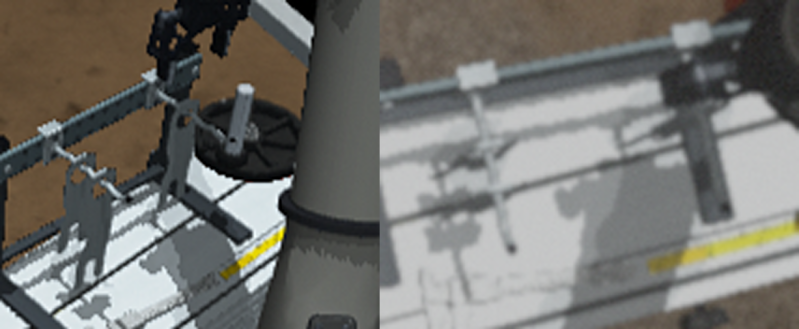

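Request:
jog_arm(dp=[[-0.3,-1.6,0],[-0.6,-3.3,0],[-0.9,-5.0,0],[-1.2,-6.4,0],[-1.4,-7.05,0]], angular=[[0,0,0],[0,0,0],[0,0,0],[0,0,0],[0,0,0]], claw=[85,85,85,85,85])

```text
t: 8.3
eef_pos: [0.5017, -0.1323, 0.259]
tool_rot: [-0.0, 0.995, 0.095, -0.0]
contact_force: [0.7, -0.5, 0.5]
gripper_width: 0.997
```

```bash
python3 look.py 8 rack; python3 -c "
from g import *
rel(hook(TIPF,-.084,.168),YAW)"
```

```text
8.4 [ 0.502 -0.134  0.259] [ 1.189  0.503 -0.883] 84.79458230074367
t 8.4 pos [ 0.502 -0.134  0.259] F [ 1.189  0.503 -0.883] w 0.9929107997745159
dp [0.101 0.105 3.645] ang [-0.    -0.     0.041]
```

View pics/L8.png

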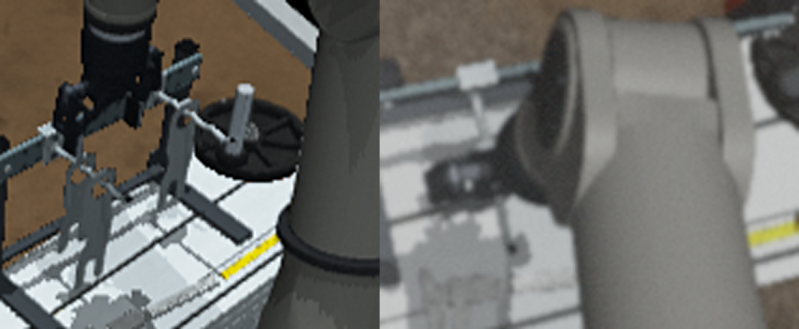

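Aligned over the middle knife; descend, close, lift.

Request:
jog_arm(dp=[[0.08,0.08,1.2],[0.08,0.08,2.4],[0.08,0.08,3.3],[0.08,0.08,3.65],[0.08,0.08,3.65]], angular=[[0,0,0],[0,0,0],[0,0,0],[0,0,0],[0,0,0]], claw=[85,85,85,85,85])

```text
t: 8.9
eef_pos: [0.5047, -0.1386, 0.1665]
tool_rot: [-0.0, 0.996, 0.093, -0.001]
contact_force: [0.1, 0.7, 0.5]
gripper_width: 0.993
```

Request:
jog_arm(dp=[[0,0,0],[0,0,0],[0,0,0],[0,0,0],[0,0,0]], angular=[[0,0,0],[0,0,0],[0,0,0],[0,0,0],[0,0,0]], claw=[40,40,40,40,40])

```text
t: 9.4
eef_pos: [0.5068, -0.1375, 0.1692]
tool_rot: [0.001, 0.996, 0.093, 0.002]
contact_force: [0.5, 1.1, 6.7]
gripper_width: 0.57
```

Request:
jog_arm(dp=[[0,0,-0.2],[0,0,-0.4],[0,0,-0.6],[0,0,-0.6],[0,0,-0.6]], angular=[[0,0,0],[0,0,0],[0,0,0],[0,0,0],[0,0,0]], claw=[40,40,40,40,40])

```text
t: 9.9
eef_pos: [0.5049, -0.1375, 0.1825]
tool_rot: [0.0, 0.996, 0.093, -0.0]
contact_force: [0.1, -0.0, -2.6]
gripper_width: 0.572
```

```bash
python3 look.py 9 rack; python3 -c "
from g import *
rel(hook(TIPF,-.165,.183),YAW)"
```

```text
10.0 [ 0.505 -0.137  0.182] [ 0.235 -0.397 -2.395] 48.82979936797102
t 10.0 pos [ 0.505 -0.137  0.182] F [ 0.235 -0.397 -2.395] w 0.571777510163595
dp [-3.217 -0.061 -0.027] ang [-0.002  0.007 -0.   ]
```

View pics/L9.png

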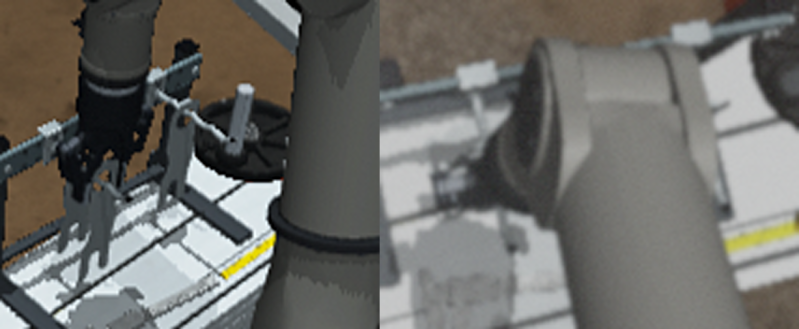

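Request:
jog_arm(dp=[[-0.3,-0.03,-0.04],[-0.9,-0.05,-0.04],[-1.7,-0.05,-0.04],[-2.5,-0.05,-0.04],[-3.25,-0.05,-0.04]], angular=[[0,0,0],[0,0,0],[0,0,0],[0,0,0],[0,0,0]], claw=[40,40,40,40,40])

```text
t: 10.5
eef_pos: [0.4226, -0.1516, 0.1833]
tool_rot: [0.0, 0.996, 0.093, -0.001]
contact_force: [-0.4, 0.5, -3.2]
gripper_width: 0.569
```

Request:
jog_arm(dp=[[0,0.4,0],[0,1.0,0],[0,1.8,0],[0,2.7,0],[0,3.6,0]], angular=[[0,0,0],[0,0,0],[0,0,0],[0,0,0],[0,0,0]], claw=[40,40,40,40,40])

```text
t: 11.0
eef_pos: [0.4424, -0.2417, 0.1836]
tool_rot: [0.0, 0.996, 0.093, 0.0]
contact_force: [-0.3, -0.1, -3.5]
gripper_width: 0.57
```

Request:
jog_arm(dp=[[0,0.9,0],[0,1.8,0],[0,2.6,0],[0,3.2,0],[0,3.42,0]], angular=[[0,0,0],[0,0,0],[0,0,0],[0,0,0],[0,0,0]], claw=[40,40,40,40,40])

```text
t: 11.5
eef_pos: [0.4578, -0.3261, 0.1833]
tool_rot: [0.0, 0.996, 0.092, 0.0]
contact_force: [-0.3, -0.7, -2.4]
gripper_width: 0.569
```

```bash
python3 look.py 10 rack; python3 -c "
from g import *
rel(hook(TIPS,-.118,.183),YAW)"
```

```text
11.6 [ 0.458 -0.324  0.183] [ 0.279  0.122 -1.983] 49.04911543609945
t 11.6 pos [ 0.458 -0.324  0.183] F [ 0.279  0.122 -1.983] w 0.5743456140058483
dp [ 1.905 -0.047  0.012] ang [-0.002  0.001 -0.011]
```

View pics/L10.png

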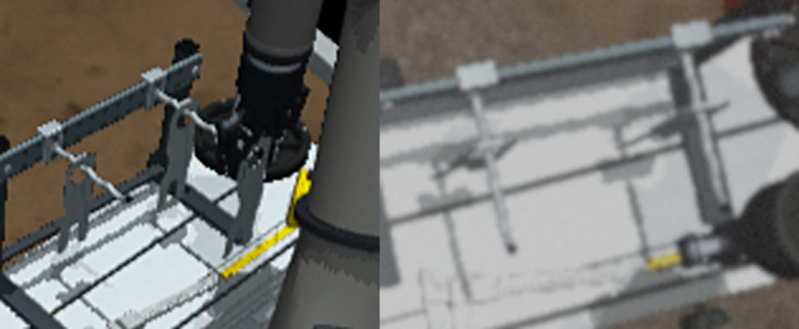

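Request:
jog_arm(dp=[[0.4,-0.05,0],[0.9,-0.05,0],[1.5,-0.05,0],[2.1,-0.05,0],[2.7,-0.05,0]], angular=[[0,0,0],[0,0,0],[0,0,0],[0,0,0],[0,0,0]], claw=[40,40,40,40,40])

```text
t: 12.1
eef_pos: [0.5257, -0.309, 0.1836]
tool_rot: [-0.0, 0.996, 0.094, 0.0]
contact_force: [0.2, -0.9, -3.6]
gripper_width: 0.571
```

Request:
jog_arm(dp=[[0.4,0,0],[0.56,0,0],[0.56,0,0.2],[0.56,0,0.4],[0.56,0,0.55]], angular=[[0,0,0],[0,0,0],[0,0,0],[0,0,0],[0,0,0]], claw=[40,40,40,40,40])

```text
t: 12.6
eef_pos: [0.5365, -0.3078, 0.1694]
tool_rot: [-0.0, 0.996, 0.093, -0.001]
contact_force: [-6.3, 2.8, 17.5]
gripper_width: 0.571
```

```bash
python3 look.py 11 rack; python3 -c "
from g import *
rel(hook(TIPS,-.084,.169),YAW)"
```

```text
12.7 [ 0.537 -0.308  0.17 ] [-0.071  0.042 -1.945] 48.696261147923984
t 12.7 pos [ 0.537 -0.308  0.17 ] F [-0.071  0.042 -1.945] w 0.5702138307719435
dp [0.03  0.019 0.031] ang [ 0.001  0.006 -0.01 ]
```

View pics/L11.png

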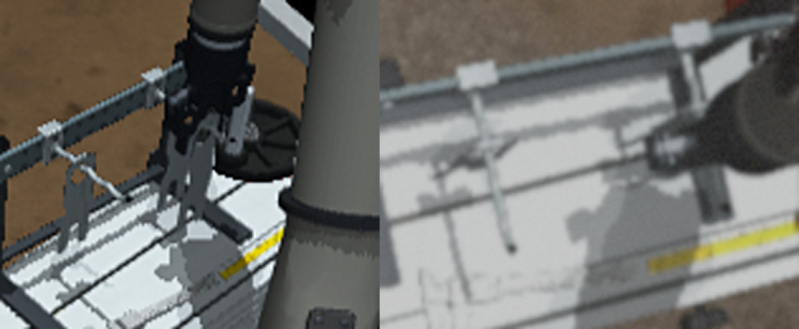

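Request:
jog_arm(dp=[[0,0,0.05],[0,0,0.08],[0,0,0.08],[0,0,0.08],[0,0,0.08]], angular=[[0,0,0],[0,0,0],[0,0,0],[0,0,0],[0,0,0]], claw=[40,40,55,70,85])

```text
t: 13.2
eef_pos: [0.5376, -0.3074, 0.1678]
tool_rot: [0.0, 0.996, 0.093, 0.0]
contact_force: [-1.3, 0.2, 0.8]
gripper_width: 0.954
```

Request:
jog_arm(dp=[[0,0,0],[0,0,-0.4],[0,0,-1.4],[0,0,-2.5],[0,0,-3.6]], angular=[[0,0,0],[0,0,0],[0,0,0],[0,0,0],[0,0,0]], claw=[85,85,85,85,85])

```text
t: 13.7
eef_pos: [0.5375, -0.3073, 0.2594]
tool_rot: [0.0, 0.996, 0.093, 0.0]
contact_force: [0.1, 0.2, -0.1]
gripper_width: 0.997
```

```bash
python3 look.py 12 rack; python3 -c "
from g import *
rel(hook(TIPF,-.05,.262),YAW)"
```

```text
13.8 [ 0.54  -0.308  0.263] [ 1.115  0.62  -0.466] 85.18921073602428
t 13.8 pos [ 0.54  -0.308  0.263] F [ 1.115  0.62  -0.466] w 0.9975317416396285
dp [ 1.275 -7.038  0.016] ang [ 0.056 -0.077 -0.001]
```

View pics/L12.png

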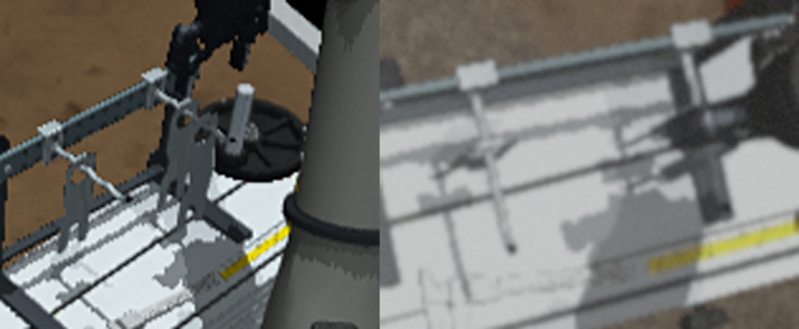

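Request:
jog_arm(dp=[[0.3,-1.6,0],[0.6,-3.3,0],[0.9,-5.0,0],[1.2,-6.3,0],[1.35,-6.95,0]], angular=[[0,0,0],[0,0,0],[0,0,0],[0,0,0],[0,0,0]], claw=[85,85,85,85,85])

```text
t: 14.3
eef_pos: [0.5384, -0.1262, 0.258]
tool_rot: [-0.001, 0.995, 0.096, 0.0]
contact_force: [0.1, 0.4, 0.1]
gripper_width: 0.995
```

```bash
python3 look.py 13 rack; python3 -c "
from g import *
rel(hook(TIPF,-.05,.168),YAW)"
```

```text
14.4 [ 0.539 -0.127  0.258] [0.769 0.524 0.087] 84.98551635614658
t 14.4 pos [ 0.539 -0.127  0.258] F [0.769 0.524 0.087] w 0.9951465615473837
dp [-0.024  0.106  3.598] ang [-0.012 -0.004  0.062]
```

View pics/L13.png

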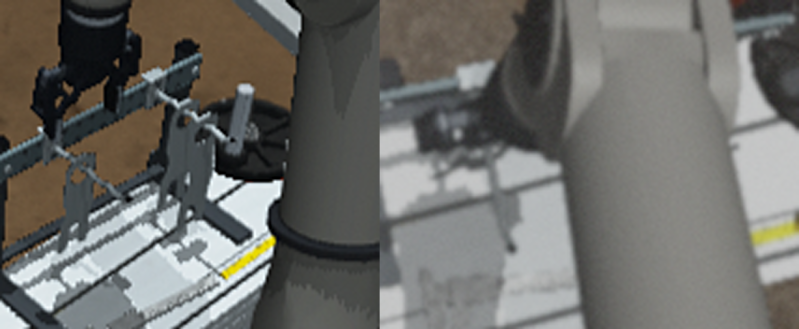

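Request:
jog_arm(dp=[[-0.02,0.08,1.2],[-0.02,0.08,2.3],[-0.02,0.08,3.2],[-0.02,0.08,3.5],[-0.02,0.08,3.5]], angular=[[0,0,0],[0,0,0],[0,0,0],[0,0,0],[0,0,0]], claw=[85,85,85,85,85])

```text
t: 14.9
eef_pos: [0.5375, -0.1335, 0.1694]
tool_rot: [-0.0, 0.996, 0.093, -0.001]
contact_force: [-0.4, 0.2, -0.0]
gripper_width: 0.996
```

Request:
jog_arm(dp=[[0,0,0],[0,0,0],[0,0,0],[0,0,0],[0,0,0]], angular=[[0,0,0],[0,0,0],[0,0,0],[0,0,0],[0,0,0]], claw=[40,40,40,40,40])

```text
t: 15.4
eef_pos: [0.5395, -0.1326, 0.1721]
tool_rot: [0.001, 0.996, 0.093, 0.002]
contact_force: [-0.0, 0.1, 6.4]
gripper_width: 0.571
```

Request:
jog_arm(dp=[[0,0,-0.2],[0,0,-0.4],[0,0,-0.62],[0,0,-0.62],[0,0,-0.62]], angular=[[0,0,0],[0,0,0],[0,0,0],[0,0,0],[0,0,0]], claw=[40,40,40,40,40])

```text
t: 15.9
eef_pos: [0.5383, -0.1324, 0.1859]
tool_rot: [0.0, 0.996, 0.093, 0.0]
contact_force: [-1.4, -0.3, -3.9]
gripper_width: 0.574
```

```bash
python3 look.py 14 rack; python3 -c "
from g import *
rel(hook(TIPF,-.17,.185),YAW)"
```

```text
16.0 [ 0.538 -0.132  0.186] [-0.116  0.59  -2.435] 48.79035668325614
t 16.0 pos [ 0.538 -0.132  0.186] F [-0.116  0.59  -2.435] w 0.5713156520287604
dp [-4.76  -0.11   0.024] ang [-0.002  0.006  0.   ]
```

View pics/L14.png

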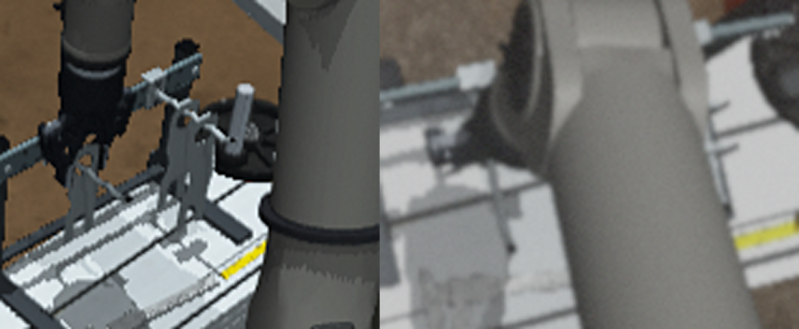

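Request:
jog_arm(dp=[[-0.3,-0.05,0],[-0.8,-0.08,0],[-1.4,-0.08,0],[-2.0,-0.08,0],[-2.6,-0.08,0]], angular=[[0,0,0],[0,0,0],[0,0,0],[0,0,0],[0,0,0]], claw=[40,40,40,40,40])

```text
t: 16.5
eef_pos: [0.4723, -0.1428, 0.1857]
tool_rot: [0.0, 0.996, 0.093, -0.0]
contact_force: [-0.1, 0.8, -2.5]
gripper_width: 0.574
```

Request:
jog_arm(dp=[[-0.6,0,0],[-1.2,0,0],[-1.8,0,0],[-2.2,0,0],[-2.2,0,0]], angular=[[0,0,0],[0,0,0],[0,0,0],[0,0,0],[0,0,0]], claw=[40,40,40,40,40])

```text
t: 17.0
eef_pos: [0.4184, -0.1533, 0.1858]
tool_rot: [0.0, 0.996, 0.093, -0.0]
contact_force: [0.2, 0.1, -2.4]
gripper_width: 0.57
```

```bash
python3 look.py 15 rack; python3 - <<'E'
from h import *
import pickle
d=pickle.load(open("c15.pkl","rb"))
for n,x,y,w,h in(("scene",245,275,80,70),("top",230,262,70,60)):
    cv2.imwrite(f"pics/h{n}.png",cv2.resize(d[n]["pixels"][y:y+h,x:x+w],None,fx=10,fy=10,interpolation=cv2.INTER_CUBIC)[:600,:800])
E
```

```text
17.1 [ 0.42  -0.153  0.186] [ 0.288  0.144 -2.245] 48.857818042155486
```

View pics/L15.png

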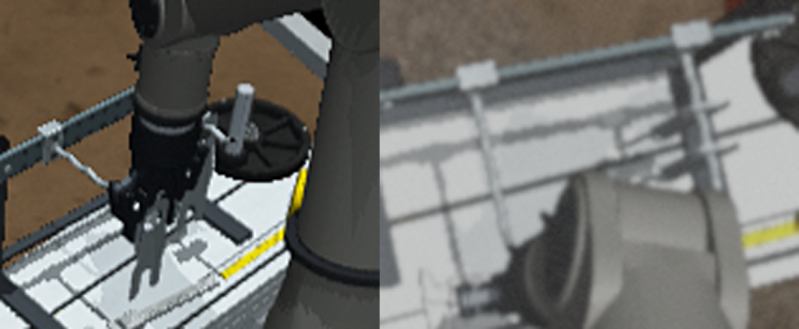

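View pics/htop.png

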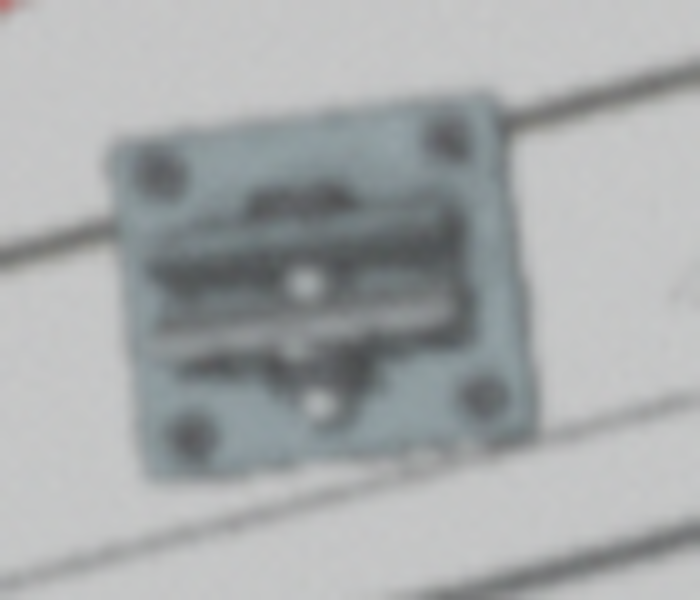

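View pics/hscene.png

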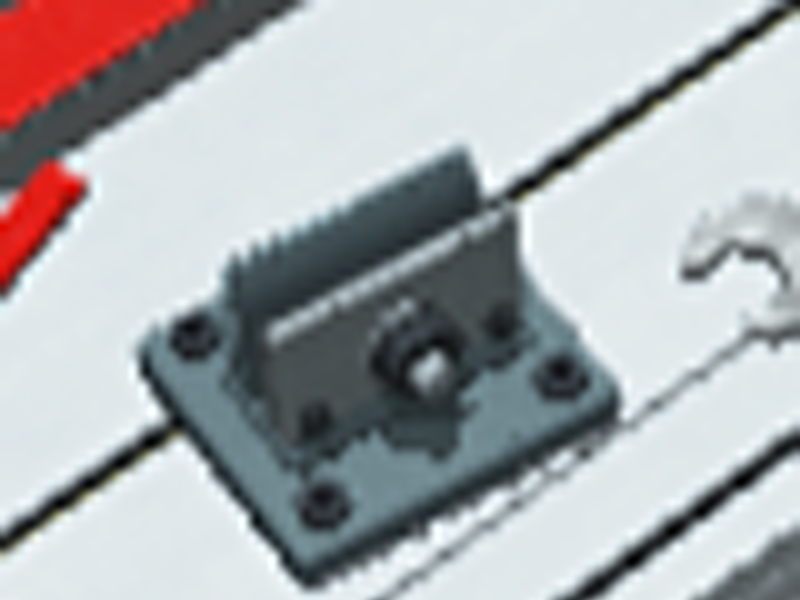

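```bash
cat > hold.py <<'E'
from h import *
from scipy.optimize import least_squares
np.set_printoptions(precision=4,suppress=True)
S=lambda p:cr(p,245,275,10);T=lambda p:cr(p,230,262,10)
Tc=[(112,146),(497,92),(538,438),(150,478)]  # (+x,+y),(+x,-y),(-x,-y),(-x,+y)
Tb=[(158,172),(450,135),(485,395),(192,437)]
Sb=[(195,338),(503,325),(562,375),(325,505)]
sg=np.array([(1,1),(1,-1),(-1,-1),(-1,1)])
print(tri(np.mean([S(p) for p in Sb],0),np.mean([T(p) for p in Tb],0)))
def pts(v,a,b,z):
    c,s=np.cos(v[2]),np.sin(v[2]);return np.array([[v[0]+c*a*i-s*b*j,v[1]+s*a*i+c*b*j,z] for i,j in sg])
def res(v):
    r=[]
    r+=list(proj("top",pts(v,.048,.055,v[3]))-[T(p) for p in Tc])
    r+=list(proj("top",pts(v,v[4],v[5],v[3]))-[T(p) for p in Tb])
    q=proj("scene",pts(v,v[4],v[5],v[3]))-[S(p) for p in Sb]
    r+=[q[0],q[1],q[2],q[3]]
    r+=list((proj("scene",pts(v,.048,.055,v[3]))[[0,3,2]]-[S((147,342)),S((303,553)),S((617,385))]))
    return np.ravel(r)
s=least_squares(res,[.368,.286,.12,.014,.035,.042],loss="soft_l1")
print(s.x,res(s.x).reshape(-1,2))
v=s.x
E
python3 hold.py
```

```text
(array([0.3676, 0.2844, 0.0032]), array([-1.0752, -0.1366]), array([1.253 , 0.7487]))
[0.3688 0.2857 0.1294 0.0144 0.0355 0.0407] [[ -0.4187  -0.6365]
 [  0.5071  -0.2706]
 [  0.5129  -0.2844]
 [ -0.4342   0.8329]
 [  0.6209   0.6006]
 [  0.6012   0.5707]
 [  0.1038   0.1313]
 [  0.0479  -0.2934]
 [  0.0013   0.2772]
 [ -7.0746 -10.7239]
 [  0.0707   0.3857]
 [ -0.295    0.3109]
 [ -1.6443  -0.7978]
 [ -0.134    0.9085]
 [  1.1006   0.0695]]
```

```bash
sed -i 's/r+=\[q\[0\],q\[1\],q\[2\],q\[3\]\]/r+=[q[0],q[2],q[3]]/' hold.py; cat >> hold.py <<'E'
def rect(z,x0,x1,b):
    c,s_=np.cos(v[2]),np.sin(v[2])
    return np.array([[v[0]+c*x-s_*y,v[1]+s_*x+c*y,z] for x,y in((x0,b),(x1,b),(x1,-b),(x0,-b),(x0,b))])
L=[rect(.074,-.010,.010,.040),rect(v[3],-.048,.048,.055),rect(.046,-.03,.03,0.0)]
ks=[(l,l) for l in L]
D=load("c15.pkl"); import h; h.D=D
overlay("top",230,262,70,60,10,"hto.png",ks);overlay("scene",245,275,80,60,10,"hso.png",ks)
E
python3 hold.py
```

```text
(array([0.3676, 0.2844, 0.0032]), array([-1.0752, -0.1366]), array([1.253 , 0.7487]))
[0.369  0.286  0.1345 0.0153 0.0361 0.0404] [[-0.6293 -0.608 ]
 [ 0.2984 -0.4443]
 [ 0.4803 -0.4614]
 [-0.4683  0.8614]
 [ 0.4848  0.3512]
 [ 0.3069  0.1929]
 [-0.0016  0.2355]
 [ 0.0987 -0.0583]
 [-0.1867 -0.0394]
 [ 0.0429  0.2971]
 [-0.1283  0.2552]
 [-1.7886 -0.8999]
 [-0.1263  0.7348]
 [ 1.0149 -0.2364]]
```

View pics/hto.png

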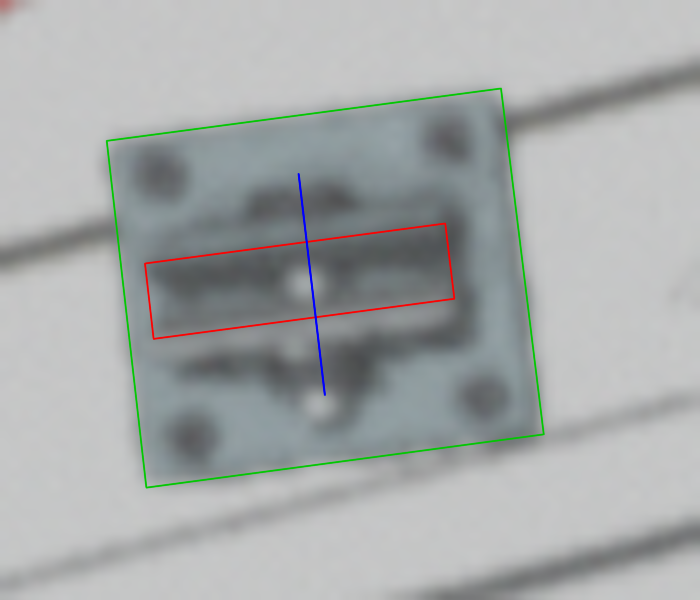

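View pics/hso.png

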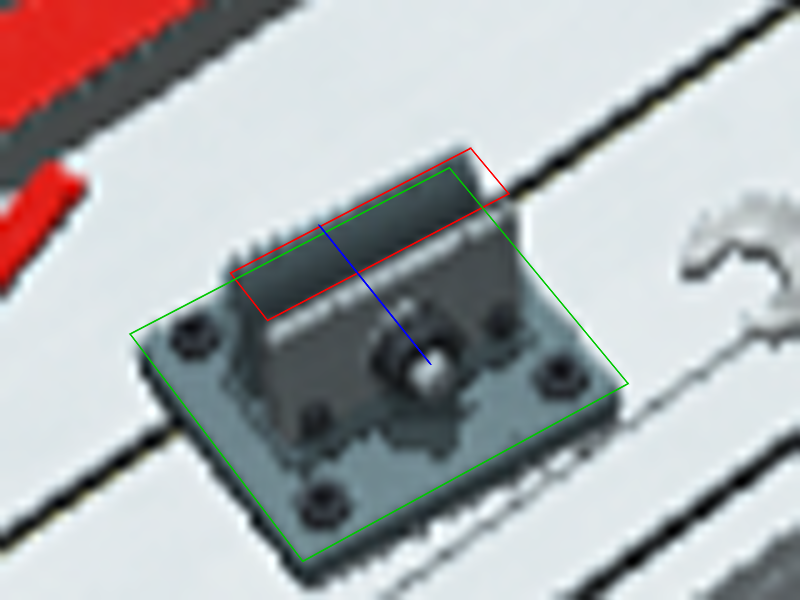

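```bash
python3 -c "
from g import *
rel([.47,.05,.216],YAW);rel([.3678,.2858,.216],.132);print(get_obs()['q'])"
```

```text
t 17.1 pos [ 0.42  -0.153  0.186] F [ 0.288  0.144 -2.245] w 0.5721055976833195
dp [ 3.456 -7.602 -1.196] ang [ 0.005 -0.012 -0.001]
t 17.1 pos [ 0.42  -0.153  0.186] F [ 0.288  0.144 -2.245] w 0.5721055976833195
dp [  1.192 -17.63   -1.202] ang [ 0.004 -0.013  0.629]
[ 0.454  0.172 -0.27   2.111  0.06   0.864 -1.235]
```

Request:
jog_arm(dp=[[0,-0.2,-0.4],[0,-0.8,-0.9],[0.5,-1.7,-1.2],[1.1,-2.8,-1.2],[1.7,-4.0,-1.2]], angular=[[0,0,0],[0,0,0],[0,0,0],[0,0,0.05],[0,0,0.1]], claw=[40,40,40,40,40])

```text
t: 17.6
eef_pos: [0.444, -0.0445, 0.2175]
tool_rot: [0.0, 0.996, 0.089, 0.001]
contact_force: [0.6, -0.5, -3.7]
gripper_width: 0.567
```

Request:
jog_arm(dp=[[0.5,-1.2,0],[1.1,-2.4,0],[1.6,-3.6,0],[1.5,-4.8,0],[1.2,-6.0,0]], angular=[[0,0,0.05],[0,0,0.1],[0,0,0.2],[0,0,0.3],[0,0,0.4]], claw=[40,40,40,40,40])

```text
t: 18.1
eef_pos: [0.4462, 0.1095, 0.2171]
tool_rot: [-0.001, 0.997, 0.072, 0.001]
contact_force: [0.4, 0.2, -3.4]
gripper_width: 0.575
```

```bash
python3 -c "
from g import *
rel([.3678,.2858,.216],.132);print(get_obs()['q'])"
```

```text
t 18.1 pos [0.446 0.11  0.217] F [ 0.365  0.182 -3.392] w 0.5754080374956587
dp [-2.089 -7.43   0.046] ang [-0.011 -0.021  0.145]
[ 0.063  0.171 -0.483  2.041  0.097  0.949 -1.896]
```

Request:
jog_arm(dp=[[-0.3,-1.2,0.02],[-0.6,-2.4,0.05],[-1.0,-3.6,0.05],[-1.3,-4.7,0.05],[-1.6,-5.7,0.05]], angular=[[0,0,0.05],[0,0,0.1],[0,0,0.14],[0,0,0.14],[0,0,0.14]], claw=[40,40,40,40,40])

```text
t: 18.6
eef_pos: [0.3847, 0.2445, 0.2159]
tool_rot: [-0.0, 0.998, 0.067, 0.001]
contact_force: [0.2, -0.2, -3.0]
gripper_width: 0.57
```

Request:
jog_arm(dp=[[-0.25,-0.8,0],[-0.4,-1.4,0],[-0.49,-1.73,0],[-0.49,-1.73,0],[-0.49,-1.73,0]], angular=[[0,0,0],[0,0,0],[0,0,0],[0,0,0],[0,0,0]], claw=[40,40,40,40,40])

```text
t: 19.1
eef_pos: [0.3684, 0.2826, 0.2148]
tool_rot: [0.0, 0.998, 0.066, 0.0]
contact_force: [0.3, -0.1, -3.5]
gripper_width: 0.578
```

```bash
python3 -c "
from g import *
rel([.3678,.2858,.216],.132);print(get_obs()['q'])"; python3 look.py 16 hold;python3 - <<'E'
from h import *
import pickle
d=pickle.load(open("c16.pkl","rb"))
for n,x,y,w,h in(("scene",245,240,80,100),("top",200,222,110,90)):
    cv2.imwrite(f"pics/g{n}.png",cv2.resize(d[n]["pixels"][y:y+h,x:x+w],None,fx=6,fy=6,interpolation=cv2.INTER_CUBIC)[:600,:800])
E
```

```text
t 19.1 pos [0.368 0.283 0.215] F [ 0.29  -0.136 -3.491] w 0.5783049757148294
dp [-0.006 -0.128 -0.047] ang [ 0.006 -0.003 -0.009]
[-0.234  0.201 -0.619  2.026  0.143  0.956 -2.365]
19.2 [0.369 0.282 0.215] [-0.293 -0.34  -2.557] 48.962420725540845
```

View pics/gtop.png

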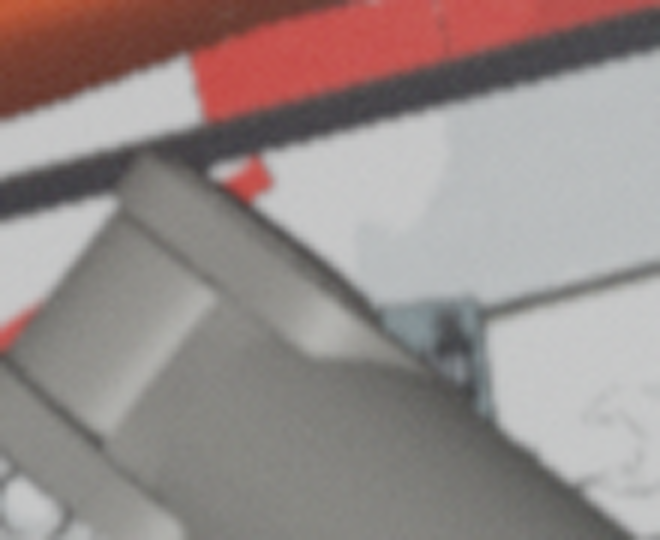

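View pics/gscene.png

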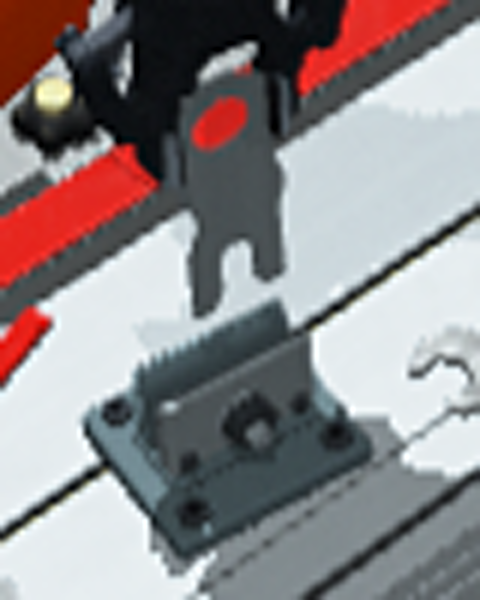

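```bash
python3 - <<'E'
from h import *
import h
h.D=load("c16.pkl")
L=124
def mk(o,psi):
    u=np.array([np.cos(psi),np.sin(psi),0]);v=np.array([-u[1],u[0],0]);z=np.array([0,0,1.])
    k=knife(o,psi)
    foot=np.array([o+v*a/1e3+z*b/1e3 for a,b in((-14,-124),(14,-124),(8,-110),(8,-92),(0,-84),(-8,-92),(-8,-110),(-14,-124))])
    return [k,(foot,foot)]
o=np.array([.3685,.2825,.238])
overlay("scene",245,240,80,100,8,"k.png",mk(o,.132),[[.3685,.2825,.215]])
im=cv2.imread("pics/k.png")[:600];cv2.imwrite("pics/k.png",im)
print(proj("scene",o),cr((219,124),245,240,6))
E
```

```text
[[280.37836704 258.62574544]] [281.08333333 260.25      ]
```

View pics/k.png

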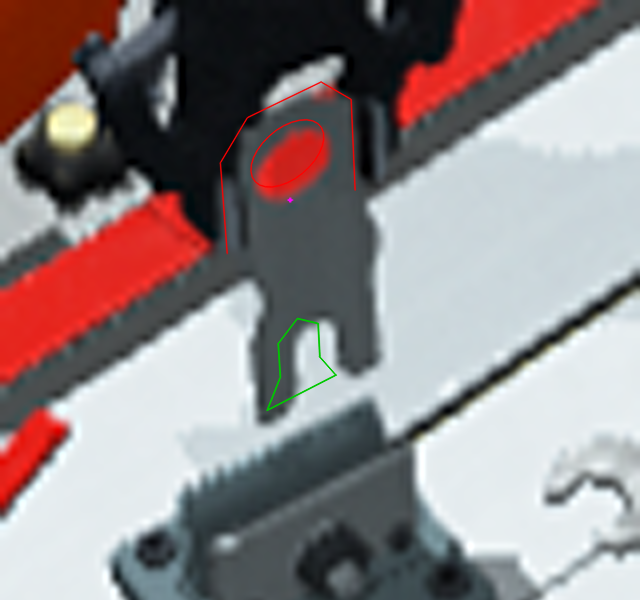

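```bash
python3 - <<'E'
from h import *
d=load("c16.pkl")
cv2.imwrite("pics/z1.png",cv2.resize(d["scene"]["pixels"][250:300,262:312],None,fx=12,fy=12,interpolation=cv2.INTER_CUBIC))
cv2.imwrite("pics/z2.png",cv2.resize(d["scene"]["pixels"][285:335,262:312],None,fx=12,fy=12,interpolation=cv2.INTER_CUBIC))
E
```

```text
(no output)
```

View pics/z1.png

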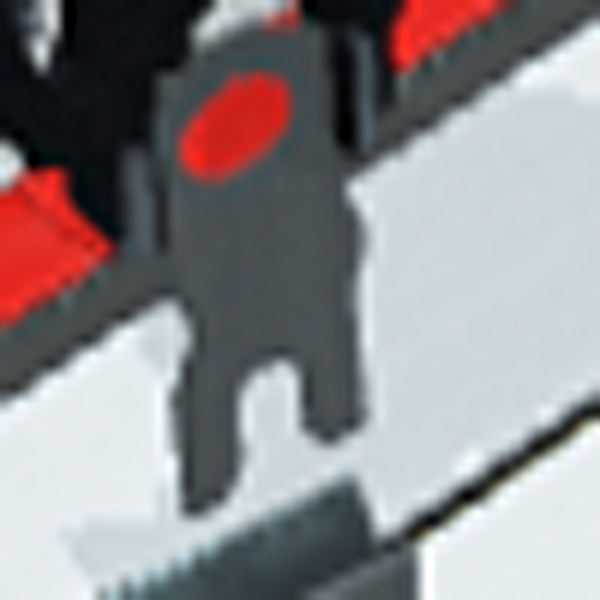

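View pics/z2.png

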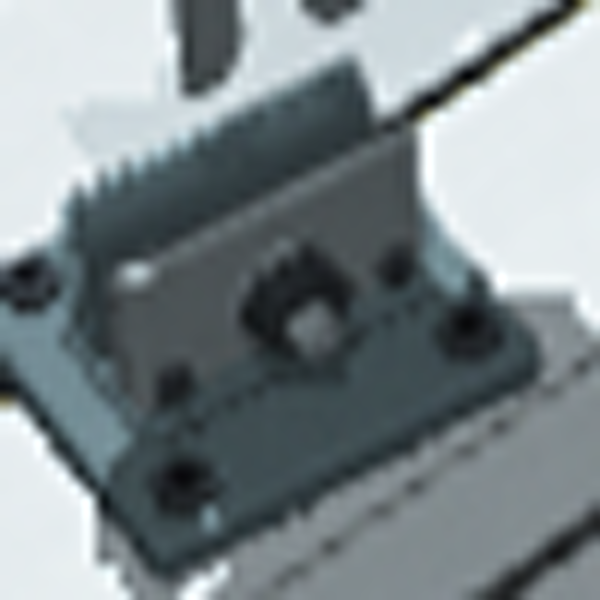

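```bash
python3 - <<'E'
from h import *
np.set_printoptions(precision=4,suppress=True)
c,s=np.cos(.132),np.sin(.132)
def loc(P): d=P[:2]-[.369,.286];return np.array([c*d[0]+s*d[1],-s*d[0]+c*d[1]])*1e3
S=lambda p:cr(p,245,275,10)
Z1=lambda p:cr(p,262,250,12);Z2=lambda p:cr(p,262,285,12)
for a in((272,335),(515,205),(393.5,270),(235,262),(465,150),(350,206)): print("cheek",a,loc(onz("scene",S(a),.074)))
print("stud end",loc(onz("scene",S((431,372)),.046)),loc(onz("scene",Z2((315,325)),.046)))
for z in(.112,.114,.116): print("foot",loc(onz("scene",Z1((270,478)),z)))
print("Lprong,Rprong",loc(onz("scene",Z1((205,515)),.114)),loc(onz("scene",Z1((335,440)),.114)))
print("slot mid z -100", loc(onz("scene",Z1((270,425)),.238-.106)))
print("hole",loc(onz("scene",Z1((237,128)),.238)), "TCP",loc(np.array([.3685,.2825])))
# top: stud
T=lambda p:cr(p,230,262,10)
print("top stud",loc(onz("top",T((305,283)),.05)),loc(onz("top",T((320,403)),.046)))
for a in ((158,340),(455,305)): print("top cheek",loc(onz("top",T(a),.074)))
E
```

```text
cheek (272, 335) [-15.5907  41.4601]
cheek (515, 205) [-14.7891 -39.3961]
cheek (393.5, 270) [-15.1939   1.4357]
cheek (235, 262) [12.0785 36.8797]
cheek (465, 150) [  9.9632 -38.3493]
cheek (350, 206) [11.0301 -0.4077]
stud end [-32.9152   1.1834] [-32.7692   0.6185]
foot [-5.0543 -6.9354]
foot [-6.4622 -6.139 ]
foot [-7.8702 -5.3426]
Lprong,Rprong [-7.3546 12.0139] [ -5.3091 -24.6277]
slot mid z -100 [-5.9471 -7.205 ]
hole [-7.0156 -2.4596] TCP [-0.9563 -3.4037]
top stud [0.0021 1.058 ] [-32.3055   1.2192]
top cheek [-10.8861  38.5974]
top cheek [-11.9033 -40.2458]
```

Request:
jog_arm(dp=[[0.06,-0.13,0],[0.12,-0.26,0.3],[0.12,-0.26,0.7],[0.12,-0.26,1.0],[0.12,-0.26,1.0]], angular=[[0,0,0],[0,0,0],[0,0,0],[0,0,0],[0,0,0]], claw=[40,40,40,40,40])

```text
t: 19.7
eef_pos: [0.3696, 0.2888, 0.1878]
tool_rot: [0.001, 0.998, 0.066, -0.001]
contact_force: [-0.2, -1.3, -2.3]
gripper_width: 0.573
```

```bash
python3 look.py 17 hold;python3 - <<'E'
from h import *
d=load("c17.pkl")
cv2.imwrite("pics/z3.png",cv2.resize(d["scene"]["pixels"][255:325,255:315],None,fx=10,fy=10,interpolation=cv2.INTER_CUBIC)[:600])
E
```

```text
19.8 [0.37  0.29  0.189] [-0.345  0.331 -2.719] 48.444036351267066
```

View pics/z3.png

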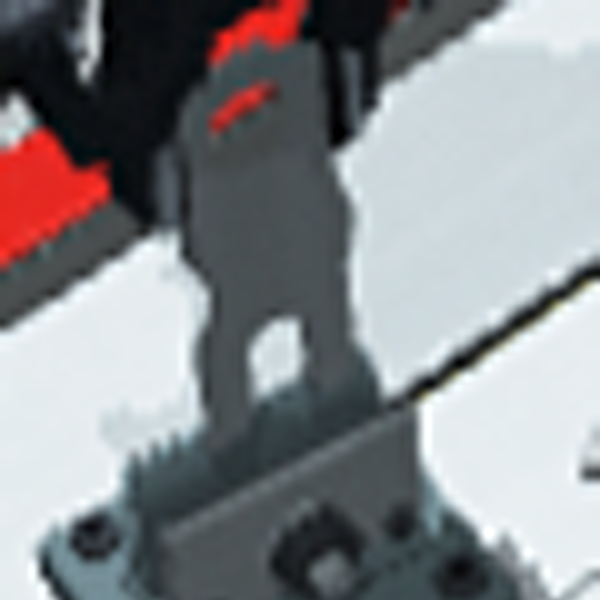

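View pics/L17.png

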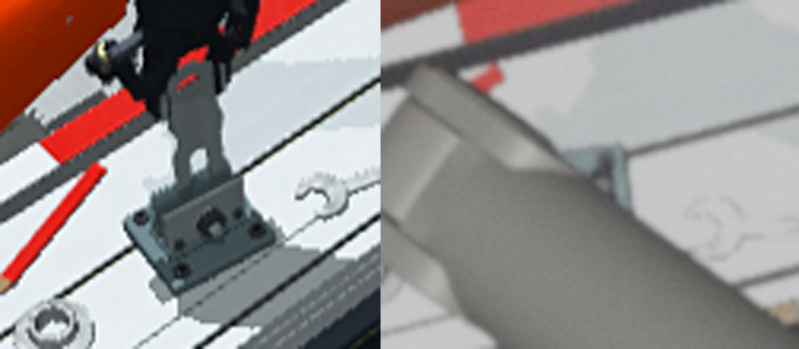

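```bash
python3 - <<'E'
from h import *
np.set_printoptions(precision=4,suppress=True)
c,s=np.cos(.132),np.sin(.132)
def loc(P): d=P[:2]-[.369,.286];return np.array([c*d[0]+s*d[1],-s*d[0]+c*d[1]])*1e3
Z=lambda p:cr(p,255,255,10)
for a in((277,420),(277,430),(277,410)): print(loc(onz("scene",Z(a),.0875)))
print("slot top",loc(onz("scene",Z((280,320)),.0875+.04)))
print("old slot top",loc(onz("scene",cr((272,362),262,250,12),.114+.04)))
E
```

```text
[-6.8134  1.0835]
[-9.8189  2.9511]
[-3.7987 -0.7898]
slot top [-5.2286 -2.6304]
old slot top [-6.2982 -8.4301]
```

Request:
jog_arm(dp=[[0.06,-0.08,0],[0.06,-0.08,0.15],[0.06,-0.08,0.35],[0.06,-0.08,0.55],[0.06,-0.08,0.7]], angular=[[0,0,0],[0,0,0],[0,0,0],[0,0,0],[0,0,0]], claw=[40,40,40,40,40])

```text
t: 20.3
eef_pos: [0.3715, 0.2917, 0.1714]
tool_rot: [0.0, 0.998, 0.066, -0.0]
contact_force: [-0.7, -0.9, -2.5]
gripper_width: 0.571
```

```bash
python3 look.py 18 hold;python3 - <<'E'
from h import *
d=load("c18.pkl")
cv2.imwrite("pics/z4.png",cv2.resize(d["scene"]["pixels"][265:325,255:315],None,fx=10,fy=10,interpolation=cv2.INTER_CUBIC)[:600])
E
```

```text
20.4 [0.371 0.292 0.171] [ 0.525 -0.127 -2.531] 48.8697104952594
```

View pics/z4.png

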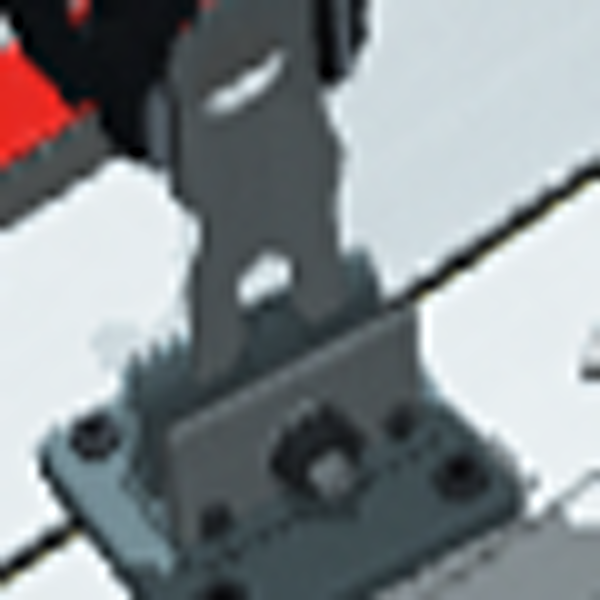

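```bash
python3 - <<'E'
from h import *
np.set_printoptions(precision=4,suppress=True)
c,s=np.cos(.132),np.sin(.132)
def loc(P): d=P[:2]-[.369,.286];return np.array([c*d[0]+s*d[1],-s*d[0]+c*d[1]])*1e3
Z=lambda p:cr(p,255,265,10)
print("slot top",loc(onz("scene",Z((265,258)),.11)),"stud end",loc(onz("scene",Z((333,475)),.046)), loc(np.array([.371,.292])))
E
```

```text
slot top [-1.9484  0.9896] stud end [-34.117   1.274] [2.7723 5.6846]
```

Request:
jog_arm(dp=[[0,0,0.15],[0,0,0.3],[0,0,0.45],[0,0,0.55],[0,0,0.55]], angular=[[0,0,0],[0,0,0],[0,0,0],[0,0,0],[0,0,0]], claw=[40,40,40,40,40])

```text
t: 20.9
eef_pos: [0.3714, 0.2918, 0.1579]
tool_rot: [0.0, 0.998, 0.066, -0.0]
contact_force: [0.1, 0.0, -3.1]
gripper_width: 0.572
```

Request:
jog_arm(dp=[[0,0,0.1],[0,0,0.2],[0,0,0.3],[0,0,0.4],[0,0,0.5]], angular=[[0,0,0],[0,0,0],[0,0,0],[0,0,0],[0,0,0]], claw=[40,40,40,40,40])

```text
t: 21.4
eef_pos: [0.3716, 0.2919, 0.1456]
tool_rot: [0.0, 0.998, 0.066, -0.0]
contact_force: [-0.1, -1.2, -3.6]
gripper_width: 0.576
```

```bash
python3 look.py 19 hold;python3 - <<'E'
from h import *
d=load("c19.pkl")
cv2.imwrite("pics/z5.png",cv2.resize(d["scene"]["pixels"][265:325,255:315],None,fx=10,fy=10,interpolation=cv2.INTER_CUBIC)[:600])
E
```

```text
21.5 [0.372 0.292 0.145] [-1.413 -0.229 -2.882] 48.92440612703884
```

View pics/z5.png

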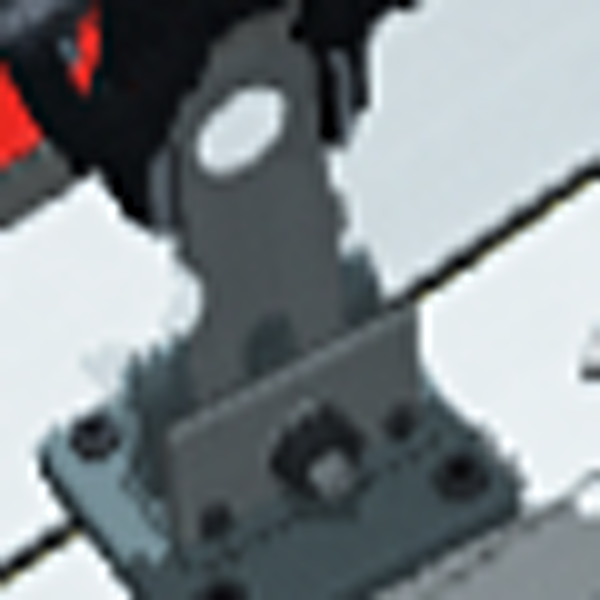

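Request:
jog_arm(dp=[[0,0,0.1],[0,0,0.2],[0,0,0.3],[0,0,0.4],[0,0,0.5]], angular=[[0,0,0],[0,0,0],[0,0,0],[0,0,0],[0,0,0]], claw=[40,40,40,40,40])

```text
t: 22.0
eef_pos: [0.3716, 0.2919, 0.1331]
tool_rot: [0.0, 0.998, 0.066, -0.0]
contact_force: [-1.3, 0.1, -2.3]
gripper_width: 0.572
```

Request:
jog_arm(dp=[[0,0,0.05],[0,0,0.1],[0,0,0.15],[0,0,0.2],[0,0,0.2]], angular=[[0,0,0],[0,0,0],[0,0,0],[0,0,0],[0,0,0]], claw=[40,40,40,40,40])

```text
t: 22.5
eef_pos: [0.3716, 0.2919, 0.1281]
tool_rot: [0.0, 0.998, 0.066, -0.0]
contact_force: [-0.3, -0.1, -3.4]
gripper_width: 0.57
```

```bash
python3 look.py 20 hold;python3 - <<'E'
from h import *
d=load("c20.pkl")
cv2.imwrite("pics/z6.png",cv2.resize(d["scene"]["pixels"][265:325,255:315],None,fx=10,fy=10,interpolation=cv2.INTER_CUBIC)[:600])
E
```

```text
22.6 [0.372 0.292 0.128] [-0.462 -0.249 -2.95 ] 48.4888132177657
```

View pics/z6.png

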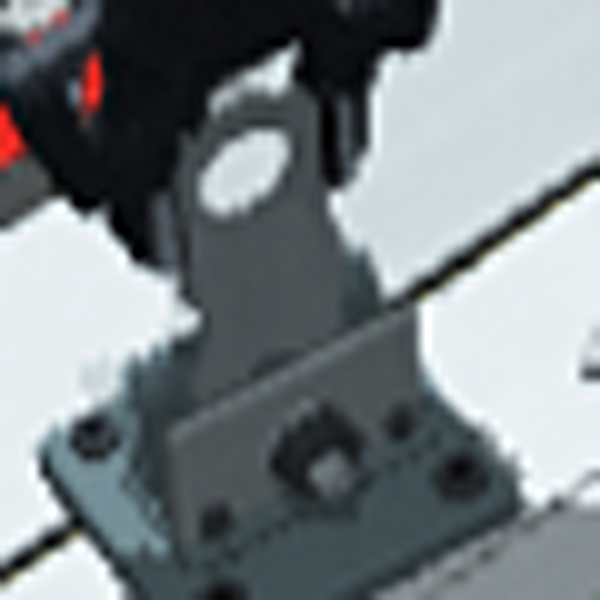

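Request:
jog_arm(dp=[[0,0,0.04],[0,0,0.08],[0,0,0.12],[0,0,0.12],[0,0,0.12]], angular=[[0,0,0],[0,0,0],[0,0,0],[0,0,0],[0,0,0]], claw=[40,40,40,40,40])

```text
t: 23.1
eef_pos: [0.372, 0.2921, 0.1258]
tool_rot: [-0.0, 0.998, 0.065, 0.0]
contact_force: [-3.2, -1.0, 6.1]
gripper_width: 0.57
```

Request:
jog_arm(dp=[[0,0,0.04],[0,0,0.08],[0,0,0.08],[0,0,0.08],[0,0,0.08]], angular=[[0,0,0],[0,0,0],[0,0,0],[0,0,0],[0,0,0]], claw=[40,40,40,40,40])

```text
t: 23.6
eef_pos: [0.3725, 0.2924, 0.1255]
tool_rot: [0.0, 0.998, 0.065, 0.001]
contact_force: [-5.0, -5.3, 24.7]
gripper_width: 0.571
```

Request:
jog_arm(dp=[[0,0,-0.08],[0,0,-0.08],[0,0,-0.08],[0,0,-0.08],[0,0,-0.08]], angular=[[0,0,0],[0,0,0],[0,0,0],[0,0,0],[0,0,0]], claw=[40,40,40,40,40])

```text
t: 24.1
eef_pos: [0.372, 0.2921, 0.1258]
tool_rot: [-0.0, 0.998, 0.065, 0.0]
contact_force: [-2.4, -2.4, 8.6]
gripper_width: 0.573
```

```bash
python3 look.py 21 hold;python3 - <<'E'
from h import *
np.set_printoptions(precision=4,suppress=True)
d=load("c21.pkl");import h
h.D=d
psi=.132
o=np.array([.368,.2865,.148])
u=np.array([np.cos(psi),np.sin(psi),0])
overlay("scene",255,265,60,60,10,"z7.png",[knife(o+u*-.0025,psi),knife(o+u*.0025,psi)])
E
```

```text
24.2 [0.372 0.292 0.126] [-2.86  -2.193  8.262] 48.915910473592525
```

View pics/z7.png

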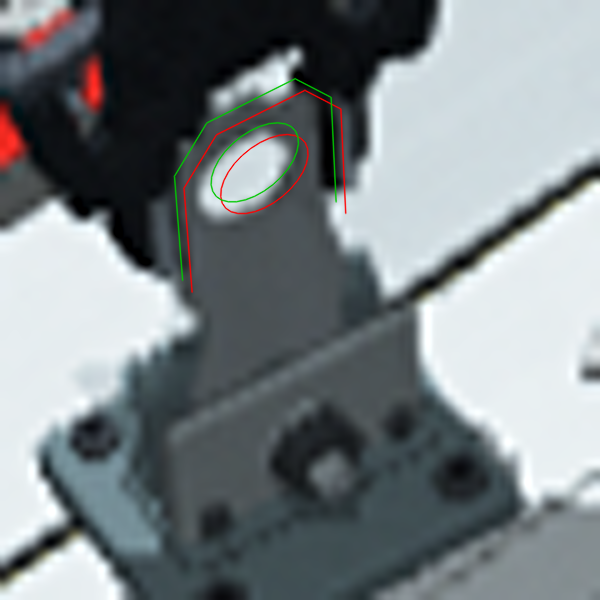

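Request:
jog_arm(dp=[[0,0.08,-0.02],[0,0.12,-0.02],[0,0.12,-0.02],[0,0.12,-0.02],[0,0.12,-0.02]], angular=[[0,0,0],[0,0,0],[0,0,0],[0,0,0],[0,0,0]], claw=[40,40,50,60,85])

```text
t: 24.7
eef_pos: [0.3724, 0.2886, 0.1257]
tool_rot: [0.0, 0.998, 0.065, 0.0]
contact_force: [0.3, 0.0, -0.1]
gripper_width: 0.852
```

```bash
python3 look.py 22 hold;python3 - <<'E'
from h import *
d=load("c22.pkl");import h
h.D=d
psi=.132
o=np.array([.368,.2865,.148])
overlay("scene",255,265,60,60,10,"z8.png",[knife(o,psi)])
E
```

```text
24.8 [0.372 0.289 0.126] [-1.08  -0.524  0.081] 84.74181031431964
```

View pics/z8.png

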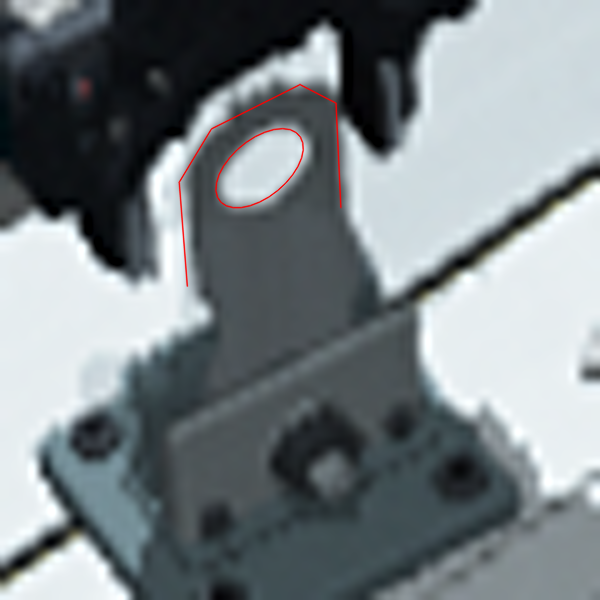

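Request:
jog_arm(dp=[[0,0,0],[0,0,-0.5],[0,0,-1.5],[0,0,-2.8],[0,0,-4.0]], angular=[[0,0,0],[0,0,0],[0,0,0],[0,0,0],[0,0,0]], claw=[85,85,85,85,85])

```text
t: 25.3
eef_pos: [0.3718, 0.2891, 0.2279]
tool_rot: [-0.0, 0.998, 0.066, 0.0]
contact_force: [-0.2, 0.9, -0.0]
gripper_width: 0.994
```

Request:
jog_arm(dp=[[0.5,1.0,-0.5],[1,2.2,-0.5],[1.4,3.5,-0.5],[1.4,4.5,-0.5],[1.4,5,-0.5]], angular=[[0,0,0],[0,0,0],[0,0,0],[0,0,0],[0,0,0]], claw=[85,85,85,85,85])

```text
t: 25.8
eef_pos: [0.4236, 0.1672, 0.2391]
tool_rot: [0.0, 0.998, 0.064, 0.0]
contact_force: [-0.2, -0.3, -0.0]
gripper_width: 0.994
```

```bash
python3 look.py 23 hold;python3 - <<'E'
from h import *
d=load("c23.pkl");import h
h.D=d
psi=.132
o=np.array([.368,.2865,.148])
overlay("scene",255,265,60,60,6,"a.png",[knife(o,psi)])
overlay("top",230,255,70,60,6,"b.png",[knife(o,psi)])
overlay("scene",350,120,110,120,6,"c.png",[])
cv2.imwrite("pics/z9.png",np.hstack([cv2.imread("pics/a.png"),cv2.imread("pics/b.png")]))
cv2.imwrite("pics/z10.png",cv2.imread("pics/c.png")[:600])
E
```

```text
25.9 [0.424 0.168 0.239] [ 0.15   0.026 -0.128] 85.21747727398778
```

View pics/z9.png

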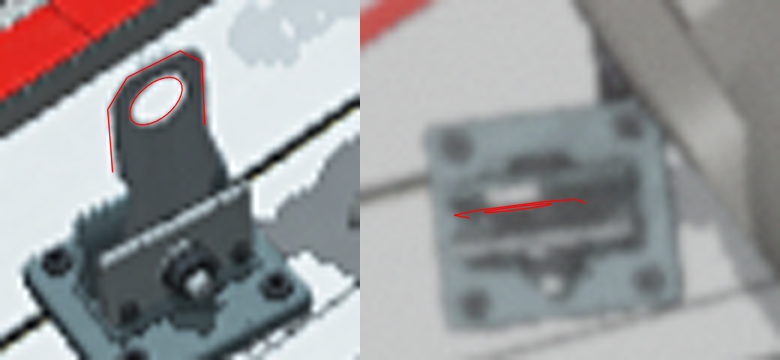

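View pics/z10.png

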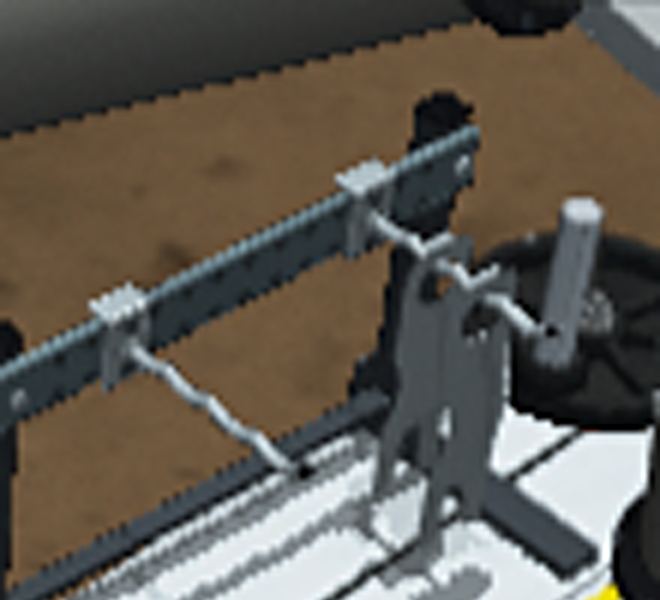

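Request:
jog_arm(dp=[[0,0,0],[0,0,0],[0,0,0],[0,0,0],[0,0,0]], angular=[[0,0,0],[0,0,0],[0,0,0],[0,0,0],[0,0,0]], claw=[85,85,85,85,85])

```text
t: 26.4
eef_pos: [0.423, 0.1701, 0.2383]
tool_rot: [-0.0, 0.998, 0.066, -0.0]
contact_force: [0.4, -0.6, -0.5]
gripper_width: 0.995
```

```bash
python3 -c "
from station import *
print(hand_in())"
```

```text
the job is handed in; nothing more can be done
None
```

I moved both front knives to the spare hook, at its -50 mm and -84 mm seats. The back knife stands in the larger holder with its foot on the floor. The job was handed in at about 26.4 s of the 59 s allowed, and `hand_in()` reports no verdict.

- **Front knives:** in the last scene picture both hang by their holes on the spare hook, upright, and the full hook is empty. I did not measure their final coordinates.
- **Back knife, straddling the stud:** on the way down the slot was within about 0.3 mm of the stud in the picture. The foot met the floor at a tool height of 0.126 m, against about 0.125 m expected.
- **Back knife, after release:** its hole lay where a fully seated knife's should in the scene view.
- **One disagreement:** the top view shows the knife's head about 7 mm off toward the rear. I read this as a lean of about 0.06 rad within the pocket's slack, under the 0.15 rad limit. I did not confirm that with a second measurement.
- **Forces:** the highest force I read was about 25 N, when pressing the foot to the floor. The gripper was open and clear of everything at hand-in.

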